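# Scoop wooden beads into a kit carton

## Task

Use the scoop to take wooden beads from the white tray and tip at least three of them into the open cardboard box; the rest may be in the tray or the box, but none may be left anywhere else. Do not touch the beads with the gripper, leave the box standing where it is, and do not disturb the other things. Finish by laying the empty scoop flat on the green cutting mat and letting go of it.

Things in the scene. Friction and masses are not known exactly. Their poses are not given: they have to be found in the camera images.
- tray: fixed white rectangular tray, open on top: 114 mm (its x) by 300 mm (its y) outside, 40 mm high, walls and floor 4 mm thick. Origin: centre of its underside. It holds the five wooden beads, which start in the middle and +y end; the 80 mm or so at the -y end start empty. It may be on the left or on the right
- carton: open brown cardboard box, loose, 0.35 kg: 150 mm (its x) by 170 mm (its y) outside, 80 mm high, walls 5 mm. Origin: centre of its underside. On the other side from the tray
- mat: fixed green cutting mat, 220 mm (its x) by 460 mm (its y), 3 mm thick, nearest the robot. Origin: centre of its underside
- scoop: hand scoop lying flat on the mat. x runs forward out of its open front, z up; origin: centre of the flat underside. Aluminium pan 110 mm long (x -55 to 55), 92 wide (y), floor 2 thick, 3 mm side walls 36 high from x = -55 to 5, the rest a bare flat blade; back wall 48 high. A straight level wooden handle runs back from x = -63 to -138, 24 wide (y), from 54 to 80 above the underside. 0.18 kg
- scoop_grip (a point): middle of the scoop's wooden handle: at x = -100, y = 0, z = 67 mm of the scoop, axes as the scoop's
- scoop_lip (a point): middle of the pan's open front edge: at x = 55, y = 0, z = 2 mm of the scoop, axes as the scoop's
- bead0: round smooth wooden bead, a 38 mm ball of 19 g that rolls, lying in the tray. Origin: its centre
- bead1: round smooth wooden bead, a 38 mm ball of 19 g that rolls, lying in the tray. Origin: its centre
- bead2: round smooth wooden bead, a 38 mm ball of 19 g that rolls, lying in the tray. Origin: its centre
- bead3: round smooth wooden bead, a 38 mm ball of 19 g that rolls, lying in the tray. Origin: its centre
- bead4: round smooth wooden bead, a 38 mm ball of 19 g that rolls, lying in the tray. Origin: its centre
- can: bystander, loose: a drinks-can shaped red container, 74 mm across and 160 mm high, standing at the far left. Origin: centre of its underside
- tape: bystander, loose: a brown roll of tape lying flat, 90 mm across, 25 mm high. Origin: centre of its underside
- glue: bystander, loose: a white glue bottle, 44 mm across and 120 mm high, standing beyond the tray and the carton. Origin: centre of its underside
- spool: bystander, loose: an empty wooden thread spool, 52 mm across and 64 mm high, standing to the right of the mat. Origin: centre of its underside
- knife: bystander, loose: a yellow craft knife lying flat, 180 mm long, 24 mm wide, to the left of the mat. Origin: centre of its underside
Not all that is in view belongs to the job. Leave any orange look-alike of the bead0 alone.

How it is judged:
On the way:
1. at least one bead lies in the pan of the scoop while the scoop's underside is held more than 50 mm above the table (height (world z) of scoop above 0.05 m and ((x of bead0 in the frame of scoop between -0.058 and 0.058 m and y of bead0 in the frame of scoop between -0.046 and 0.046 m and z of bead0 in the frame of scoop between 0 and 0.05 m) or (x of bead1 in the frame of scoop between -0.058 and 0.058 m and y of bead1 in the frame of scoop between -0.046 and 0.046 m and z of bead1 in the frame of scoop between 0 and 0.05 m) or (x of bead2 in the frame of scoop between -0.058 and 0.058 m and y of bead2 in the frame of scoop between -0.046 and 0.046 m and z of bead2 in the frame of scoop between 0 and 0.05 m) or (x of bead3 in the frame of scoop between -0.058 and 0.058 m and y of bead3 in the frame of scoop between -0.046 and 0.046 m and z of bead3 in the frame of scoop between 0 and 0.05 m) or (x of bead4 in the frame of scoop between -0.058 and 0.058 m and y of bead4 in the frame of scoop between -0.046 and 0.046 m and z of bead4 in the frame of scoop between 0 and 0.05 m))), for 0.2 s.
At the end, for the whole second after the job is handed in: At least three beads are inside the box (below its rim) and the others inside the box or the tray, all nearly still (under 50 mm/s). The scoop rests flat (0.12 rad) on the green mat, the middle of its pan within the mat's outline. The box stands upright within 40 mm of its start ((((horizontal distance between bead0 and carton below 0.087 m and height (world z) of bead0 below 0.08 m) and (horizontal distance between bead1 and carton below 0.087 m and height (world z) of bead1 below 0.08 m) and (horizontal distance between bead2 and carton below 0.087 m and height (world z) of bead2 below 0.08 m)) or ((horizontal distance between bead0 and carton below 0.087 m and height (world z) of bead0 below 0.08 m) and (horizontal distance between bead1 and carton below 0.087 m and height (world z) of bead1 below 0.08 m) and (horizontal distance between bead3 and carton below 0.087 m and height (world z) of bead3 below 0.08 m)) or ((horizontal distance between bead0 and carton below 0.087 m and height (world z) of bead0 below 0.08 m) and (horizontal distance between bead1 and carton below 0.087 m and height (world z) of bead1 below 0.08 m) and (horizontal distance between bead4 and carton below 0.087 m and height (world z) of bead4 below 0.08 m)) or ((horizontal distance between bead0 and carton below 0.087 m and height (world z) of bead0 below 0.08 m) and (horizontal distance between bead2 and carton below 0.087 m and height (world z) of bead2 below 0.08 m) and (horizontal distance between bead3 and carton below 0.087 m and height (world z) of bead3 below 0.08 m)) or ((horizontal distance between bead0 and carton below 0.087 m and height (world z) of bead0 below 0.08 m) and (horizontal distance between bead2 and carton below 0.087 m and height (world z) of bead2 below 0.08 m) and (horizontal distance between bead4 and carton below 0.087 m and height (world z) of bead4 below 0.08 m)) or ((horizontal distance between bead0 and carton below 0.087 m and height (world z) of bead0 below 0.08 m) and (horizontal distance between bead3 and carton below 0.087 m and height (world z) of bead3 below 0.08 m) and (horizontal distance between bead4 and carton below 0.087 m and height (world z) of bead4 below 0.08 m)) or ((horizontal distance between bead1 and carton below 0.087 m and height (world z) of bead1 below 0.08 m) and (horizontal distance between bead2 and carton below 0.087 m and height (world z) of bead2 below 0.08 m) and (horizontal distance between bead3 and carton below 0.087 m and height (world z) of bead3 below 0.08 m)) or ((horizontal distance between bead1 and carton below 0.087 m and height (world z) of bead1 below 0.08 m) and (horizontal distance between bead2 and carton below 0.087 m and height (world z) of bead2 below 0.08 m) and (horizontal distance between bead4 and carton below 0.087 m and height (world z) of bead4 below 0.08 m)) or ((horizontal distance between bead1 and carton below 0.087 m and height (world z) of bead1 below 0.08 m) and (horizontal distance between bead3 and carton below 0.087 m and height (world z) of bead3 below 0.08 m) and (horizontal distance between bead4 and carton below 0.087 m and height (world z) of bead4 below 0.08 m)) or ((horizontal distance between bead2 and carton below 0.087 m and height (world z) of bead2 below 0.08 m) and (horizontal distance between bead3 and carton below 0.087 m and height (world z) of bead3 below 0.08 m) and (horizontal distance between bead4 and carton below 0.087 m and height (world z) of bead4 below 0.08 m))) and ((horizontal distance between bead0 and carton below 0.087 m and height (world z) of bead0 below 0.08 m) or (x of bead0 in the frame of tray between -0.057 and 0.057 m and y of bead0 in the frame of tray between -0.15 and 0.15 m and z of bead0 in the frame of tray between 0 and 0.045 m)) and ((horizontal distance between bead1 and carton below 0.087 m and height (world z) of bead1 below 0.08 m) or (x of bead1 in the frame of tray between -0.057 and 0.057 m and y of bead1 in the frame of tray between -0.15 and 0.15 m and z of bead1 in the frame of tray between 0 and 0.045 m)) and ((horizontal distance between bead2 and carton below 0.087 m and height (world z) of bead2 below 0.08 m) or (x of bead2 in the frame of tray between -0.057 and 0.057 m and y of bead2 in the frame of tray between -0.15 and 0.15 m and z of bead2 in the frame of tray between 0 and 0.045 m)) and ((horizontal distance between bead3 and carton below 0.087 m and height (world z) of bead3 below 0.08 m) or (x of bead3 in the frame of tray between -0.057 and 0.057 m and y of bead3 in the frame of tray between -0.15 and 0.15 m and z of bead3 in the frame of tray between 0 and 0.045 m)) and ((horizontal distance between bead4 and carton below 0.087 m and height (world z) of bead4 below 0.08 m) or (x of bead4 in the frame of tray between -0.057 and 0.057 m and y of bead4 in the frame of tray between -0.15 and 0.15 m and z of bead4 in the frame of tray between 0 and 0.045 m)) and linear speed of each of bead0, bead1, bead2, bead3, bead4 below 0.05 m/s and x of scoop in the frame of mat between -0.11 and 0.11 m and y of scoop in the frame of mat between -0.23 and 0.23 m and z of scoop in the frame of mat between 0 and 0.012 m and angle between scoop's own z axis and vertical below 0.12 rad and linear speed of scoop below 0.02 m/s and distance of carton from where it was at the start of the episode below 0.04 m and angle between carton's own z axis and vertical below 0.1 rad); the robot touches nothing.
It fails at once if the gripper or arm touches a bead (more than 0.5 N) (contact force between any of the fingers, the arm and bead0 above 0.5 N or contact force between any of the fingers, the arm and bead1 above 0.5 N or contact force between any of the fingers, the arm and bead2 above 0.5 N or contact force between any of the fingers, the arm and bead3 above 0.5 N or contact force between any of the fingers, the arm and bead4 above 0.5 N).
It fails at once if the cardboard box is tipped by more than 0.3 rad (angle between carton's own z axis and vertical above 0.3 rad).
It fails at once if a bystander (can, tape, glue, spool or knife) is moved by more than 30 mm (distance of any of can, tape, glue, spool, knife from where it was at the start of the episode above 0.03 m).
It also fails if it takes over 67 s, if anything falls off the work surface, if the arm or the gripper's body presses on something with over 40 N, if the wrist force passes 120 N, or if a joint passes its speed limit or range.

## Robot

A 6-joint arm with a two-finger parallel gripper is mounted at the origin on the work surface. World frame = base frame: x ahead of the robot, y to its left, z up, the work surface at z = 0. Lengths are in m, angles in rad, forces in N, time in s.
With the tool pointing down it reaches from about 0.275 to 0.85 m from the base axis. Payload 5.2 kg.
Tool frame: the origin (TCP) lies at the very end of the fingers, on their centre line; the grasp point (between the pads) lies arm.pinch_z behind it (arm.pinch_z is the distance from the TCP to the grasp point, in m); z points along the fingers, y is the line along which they close (so a half turn about z gives the same grasp; the last joint's range is limited). The gripper opens to 85 mm and grips with 20 to 120 N. Pads are 22 mm wide; open, the fingers measure 114 mm over their backs; the gripper's body (76 mm by 85 mm) begins 54 mm behind the grasp point. The pads swing forward as they close: fully open they stand 13 mm farther back than shut.
Start: joints at [-1.306, 0.259, 1.535, -0, 1.348, -0.203], TCP at [0.248, -0.491, 0.231] pointing down, gripper open.
Joint ranges: [-3.14, 3.14], [-0.91, 2.08], [0.19, 2.58], [-1.22, 4.36], [0.22, 2.71], [-3.12, 3.12]. Speed limits (rad/s): [2.57, 2.57, 3.14, 3.14, 3.14, 3.14].

## Interface

Orientations are given as a rotation vector (axis times angle).
In Python, from plant import arm, capture, ticket gives the robot as it stands.
- The arm moves only by the tool apply_moves, never from a script. Its argument "commands" is a list of rows, each an object of numbers: "hand": the finger opening in m, from 0 to 0.0854; "tx", "ty", "tz": the shift along the tool's x, y, z in m; "spin": the turn about the tool's z in rad. A call has 1 to 10 rows; each row is the pose to reach, as a shift and turn from the pose commanded when the call began, along the tool's axes at that moment; what a row does not reach only later rows make up. A row lasts 1/12 s, in which the tool goes at most 41.7 mm and 7.16 degrees, less where a joint would pass 70% of its speed; a pose out of reach is approached as far as the arm can. A call with a gripper value outside its range is refused whole. The fingers move at their own pace and stop on an object; "newtons" is the grip in N (left out, the last holds). Time passes only in rows, so rows that repeat a pose let the fingers close. It gives the time, the measured TCP pose, the force, the opening and the grip force at its end, in the units of the state.
- arm.sense(): the state, without advancing time (a new reading comes with each control period).
- capture(name): name is "scene" or "side" or "wrist"; returns a dict with "pixels" (384x512x3 uint8, red, green, blue), "range_z" (384x512 float32, m along the optical axis (not along the pixel's ray), 0 where there is no reading), "fx", "fy", "cx", "cy" (pixels), "dist_coeffs" ([k1, k2, p1, p2, k3] as OpenCV has them; the pictures are not rectified), "cam_to_world" (4x4, takes a point from camera to world coordinates); the wrist camera has in their place "tool_from_camera" (4x4, takes a point from camera to tool coordinates, whose origin is the TCP and whose axes are the flange's). Camera axes: x right, y up, looking along -z (the intrinsics and any distortion apply to the point x, -y, -z); pixel columns grow to the right and rows downward; lengths in m; the calibration is good to about 2 mm. A picture is of the moment at which its call begins: read the wrist's pose just before it.
- ticket.close_job(): hands the job in; it is judged then, once.
The state is a dict: "time_s": time; "q": joint angles; "dq": joint speeds; "effort": joint torques, N m; "eef_pos": TCP position; "ee_rot": TCP orientation; "wrist_force": force on the tool from outside, world axes, zero at the start; "torque": the same for the moment, N m; "width": finger opening in m; "grip_force": force on a finger pad.
Only numpy, scipy, OpenCV 4.12 (cv2) and the standard library are available. Lean on these libraries where they do the work, as an engineer would, in place of code of your own. Each camera call takes 0.05 s, during which the arm holds its last target. There are 200 camera calls.

## Working session

There is one attempt and no reset: what is moved stays moved. The work goes in short steps, Python scripts to look and compute and a tool call to move; the robot and the scene stay as the last step left them, time stands still between calls to the robot, and variables do not carry over. Pictures are saved under pics/ and viewed, at most 10 in all, crops included, and the job is handed in when it is done.

Besides the shell and the picture viewer there is one more tool, called after ">>>" as name(argument=value, ...), one argument or row to a line, values as JSON. apply_moves: Moves the arm, as the interface text tells. Its arguments: {"type":"object","properties":{"commands":{"type":"array","items":{"type":"object","properties":{"hand":{"type":"number"},"tx":{"type":"number"},"ty":{"type":"number"},"tz":{"type":"number"},"spin":{"type":"number"}}}},"newtons":{"type":"number"}},"required":["commands"]}

```bash
ls; mkdir -p pics; cat > h.py <<'E'
import numpy as np, cv2
from plant import arm, capture, ticket
from scipy.spatial.transform import Rotation as R
def cap(n):
    T=None
    if n=='wrist':
        s=arm.sense(); T=np.eye(4); T[:3,:3]=R.from_rotvec(s['ee_rot']).as_matrix(); T[:3,3]=s['eef_pos']
    c=capture(n); c['T']=c['cam_to_world'] if T is None else T@c['tool_from_camera']
    return c
def cloud(c):
    h,w=c['range_z'].shape
    u,v=np.meshgrid(np.arange(w),np.arange(h))
    K=np.array([[c['fx'],0,c['cx']],[0,c['fy'],c['cy']],[0,0,1.]])
    p=cv2.undistortPoints(np.stack([u,v],-1).reshape(-1,1,2).astype(float),K,np.array(c['dist_coeffs'],float)).reshape(h,w,2)
    z=c['range_z']
    P=np.stack([p[...,0]*z,-p[...,1]*z,-z],-1)
    W=P@c['T'][:3,:3].T+c['T'][:3,3]
    W[z==0]=np.nan
    return W
def save(c,f,crop=None,s=1):
    im=c['pixels'][...,::-1]
    if crop: im=im[crop[1]:crop[3],crop[0]:crop[2]]
    cv2.imwrite('pics/'+f,cv2.resize(im,None,fx=s,fy=s,interpolation=cv2.INTER_CUBIC))
E
python3 - <<'E'
from h import *
s=arm.sense();print(s,arm.pinch_z)
a=cap('scene');b=cap('side')
im=np.hstack([a['pixels'],b['pixels']])[...,::-1]
cv2.imwrite('pics/a.png',cv2.resize(a['pixels'][...,::-1],(800,600)))
cv2.imwrite('pics/b.png',cv2.resize(b['pixels'][...,::-1],(800,600)))
np.save('sc.npy',cloud(a));np.save('sd.npy',cloud(b));np.save('sci.npy',a['pixels']);np.save('sdi.npy',b['pixels'])
print(a['T'],b['T'])
E
```

```text
pics
{'time_s': 0.0, 'q': array([-1.30582574e+00,  2.59358179e-01,  1.53609284e+00,  1.62463631e-05,
        1.34800525e+00, -2.02787415e-01]), 'dq': array([ 5.24195655e-04, -3.72211748e-04,  6.05474858e-04, -5.38607630e-05,
       -1.45758727e-03,  5.69251307e-05]), 'effort': array([-3.69649597e-04, -4.46025538e+01, -2.90567672e+01, -3.48293343e-04,
        1.17741624e-02,  3.29272814e-05]), 'eef_pos': array([ 0.24787734, -0.49037891,  0.23046262]), 'ee_rot': array([-3.05425083e+00, -7.27635123e-01,  6.60904124e-05]), 'wrist_force': array([ 0.88101137,  0.46555421, -0.59670945]), 'torque': array([-0.01275588, -0.01872042,  0.00881787]), 'grip_force': 0.0, 'width': 0.0854513512120829} 0.0187
[[ 0.26354847 -0.62592593  0.734002    1.35212094]
 [ 0.96451063  0.18373773 -0.1896304  -0.13612611]
 [-0.01616928  0.75792953  0.65213602  0.74871356]
 [ 0.          0.          0.          1.        ]] [[ 0.90653705  0.32584809 -0.26835351  0.34587986]
 [-0.42209099  0.69149775 -0.5862338  -0.48924453]
 [-0.00545732  0.64471225  0.76440587  0.77081032]
 [ 0.          0.          0.          1.        ]]
```

View pics/a.png

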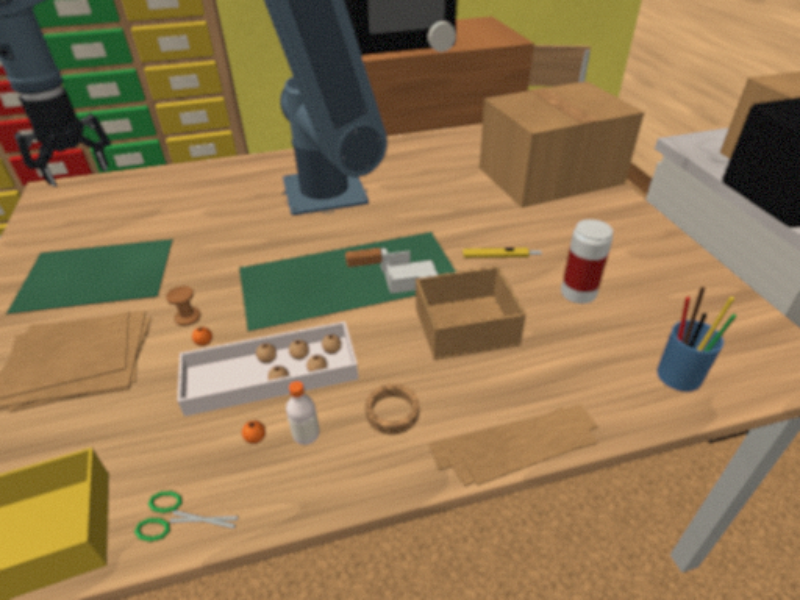

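View pics/b.png

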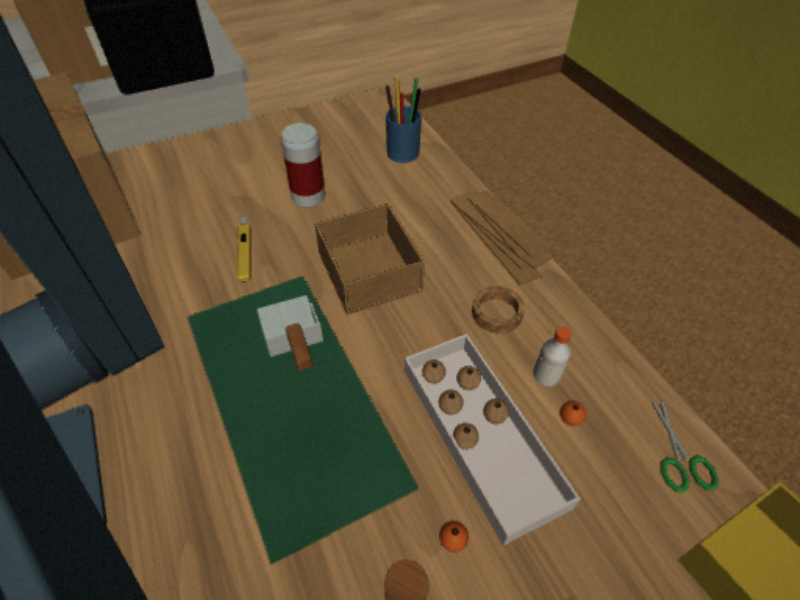

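Scene view (800×600): the five tan beads are in the tray at about (265,352), (298,348), (330,343), (317,363) and (278,372). Look-alikes are the orange balls at (202,336) and (253,432), which I leave alone. The scoop is at (395,268) on the mat at (345,280); the second green sheet at (90,275) and the yellow bin at (55,525) are decoys. The carton is at (468,312).

```bash
python3 - <<'E'
from h import *
def rect(P):
    r=cv2.minAreaRect((P[:,:2]*1000).astype(np.float32)); b=cv2.boxPoints(r)
    return np.round(r[0],1),np.round(r[1],1),round(r[2],1)
for n in('sc','sd'):
    W=np.load(n+'.npy');I=np.load(n+'i.npy').astype(float);hsv=cv2.cvtColor(I.astype(np.uint8),cv2.COLOR_RGB2HSV)
    H,S,V=[hsv[...,i].astype(int) for i in range(3)]
    x,y,z=W[...,0],W[...,1],W[...,2]
    def m(q,name,zs=True):
        q=q&np.isfinite(z); q=cv2.morphologyEx(q.astype(np.uint8),cv2.MORPH_OPEN,np.ones((2,2)))
        k,l,st,c=cv2.connectedComponentsWithStats(q)
        for i in range(1,k):
            if st[i,4]>25: 
                P=W[l==i]; print(n,name,st[i,4],(c[i]*800/512).astype(int),*rect(P),'z',np.round(np.percentile(P[:,2],[5,50,95])*1000))
    inb=(x>0.1)&(x<0.9)&(abs(y)<0.5)
    m(inb&(H>60)&(H<95)&(S>90)&(z<.02),'green')
    m(inb&(S<60)&(V>60)&(z>.03)&(z<.055),'white')
    m(inb&(H<12)&(S>110)&(z>.045)&(z<.1)&(x<.55),'handle')
    m(inb&(z>.07)&(z<.09)&(H<25)&(S>60),'cartonrim')
    # beads
    m(inb&(z>.028)&(z<.048)&(H<25)&(S>60),'bead')
E
```

```text
sc green 442 [421 251] [402.1 161.8] [263.   84.6] 23.0 z [nan nan nan]
sc green 927 [142 270] [ 239.9 -451. ] [ 99.5 203.3] 85.3 z [nan nan nan]
sc green 3049 [310 289] [402.6 -76.8] [203.9 308.8] 1.2 z [nan nan nan]
sc white 40 [398 255] [379.6 119.4] [28.8 67.4] 31.1 z [24. 31. 38.]
sc white 86 [397 276] [461.4  98.1] [145.9  74. ] 27.8 z [ 7. 35. 54.]
sc white 898 [260 365] [ 608.6 -213.9] [263.9 258.8] 64.9 z [nan nan nan]
sc white 26 [349 343] [618.1 -49.8] [ 8.5 89.2] 79.4 z [-0. 41. 42.]
sc white 100 [305 428] [ 788.1 -147.2] [23.6 54.6] 42.5 z [25. 37. 49.]
sc cartonrim 107 [517 173] [173.8 478.3] [127.   37.3] 6.4 z [67. 78. 89.]
sc cartonrim 168 [364 256] [432.2  21.9] [74.3 22.1] 86.8 z [nan nan nan]
sc cartonrim 108 [584 272] [577.2 478.7] [ 55.9 153.4] 22.9 z [64. 76. 87.]
sc cartonrim 588 [471 301] [571.  204.5] [213.9 245.4] 86.6 z [nan nan nan]
sc bead 101 [515 187] [175.2 465.9] [125.5  34.7] 21.4 z [nan nan nan]
sc bead 55 [574 287] [603.1 414.9] [48.6 15.4] 41.7 z [31. 39. 46.]
sc bead 272 [470 292] [580.6 222.2] [190.9 110.5] 38.1 z [nan nan nan]
sc bead 47 [185 
[... 1894 characters left out ...]
ad 263 [369 234] [652.8 207.3] [ 97.2 195.7] 31.5 z [nan nan nan]
sd bead 246 [384 290] [618.7 100.4] [169.5  30. ] 6.3 z [nan nan nan]
sd bead 149 [435 370] [614.3 -89.5] [25.3 44.4] 87.4 z [21. 37. 43.]
sd bead 150 [470 377] [ 660.4 -122.9] [27.8 45.6] 88.2 z [nan nan nan]
sd bead 163 [452 401] [ 612.2 -148.7] [27.3 43.4] 83.6 z [24. 37. 43.]
sd bead 161 [497 410] [ 662.3 -191.3] [25.9 36.8] 63.8 z [nan nan nan]
sd bead 144 [574 410] [ 774.2 -239.9] [29.7 47.1] 82.1 z [25. 34. 40.]
sd bead 182 [466 435] [ 602.  -208.3] [26.4 41.9] 76.2 z [nan nan nan]
sd bead 226 [455 535] [ 519.  -320.9] [29.7 37.8] 74.4 z [25. 34. 39.]
sd bead 144 [704 567] [ 771.7 -481. ] [ 4.4 41. ] 5.2 z [28. 38. 48.]
```

```bash
python3 - <<'E'
from h import *
from scipy.optimize import least_squares
def get(f):
    out=[]
    for n in('sc','sd'):
        W=np.load(n+'.npy');hsv=cv2.cvtColor(np.load(n+'i.npy'),cv2.COLOR_RGB2HSV).astype(int)
        q=np.isfinite(W[...,2]); P=W[q];C=hsv[q]; g=f(P,C); out.append(P[g])
    return out
def sdf(p,P,a,b):
    c,s=np.cos(p[2]),np.sin(p[2]); d=P[:,:2]-p[:2]
    u=np.stack([d@[c,s],d@[-s,c]],1); q=abs(u)-[a,b]
    return np.linalg.norm(np.maximum(q,0),axis=1)+np.minimum(q.max(1),0)
def fit(P,a,b,p0,name):
    r=least_squares(lambda p:sdf(p,P,a,b),p0,loss='soft_l1',f_scale=.003)
    print(name,len(P),np.round(r.x,4),'res',np.round(np.median(abs(r.fun)),4)); return r.x
box=lambda P,x0,x1,y0,y1,z0,z1:(P[:,0]>x0)&(P[:,0]<x1)&(P[:,1]>y0)&(P[:,1]<y1)&(P[:,2]>z0)&(P[:,2]<z1)
T=get(lambda P,C:box(P,.5,.75,-.4,.02,.037,.044)&(C[:,1]<60)&(C[:,2]>60))
for i in T+[np.vstack(T)]: fit(i,.055,.148,[.638,-.2,0],'tray')
K=get(lambda P,C:box(P,.48,.78,.05,.35,.074,.083)&(C[:,0]<25)&(C[:,1]>50))
for i in K+[np.vstack(K)]: fit(i,.0725,.0825,[.62,.2,0],'carton')
M=get(lambda P,C:box(P,.25,.55,-.35,.25,-.005,.01)&(C[:,0]>60)&(C[:,0]<95)&(C[:,1]>90))
for i in M: print('mat',cv2.minAreaRect((i[:,:2]*1000).astype(np.float32)),np.median(i[:,2]))
Hn=get(lambda P,C:box(P,.35,.5,-.08,.1,.075,.095)&(C[:,0]<14)&(C[:,1]>90))
for i in Hn: print('handle',cv2.minAreaRect((i[:,:2]*1000).astype(np.float32)),np.percentile(i[:,2],[5,50,95]),i.mean(0))
Wl=get(lambda P,C:box(P,.33,.52,0.03,.2,.03,.056)&(C[:,1]<70)&(C[:,2]>60))
for i in Wl: print('scoopwalls',len(i),cv2.minAreaRect((i[:,:2]*1000).astype(np.float32)))
B=get(lambda P,C:box(P,.57,.70,-.35,-.05,.022,.046)&(C[:,0]<25)&(C[:,1]>60))
for P in B:
    c0=np.array([[.614,-.0895],[.661,-.120],[.611,-.147],[.663,-.19],[.602,-.205]])
    for c in c0:
        for _ in range(5):
            Q=P[np.linalg.norm(P[:,:2]-c[:2],axis=1)<.021]
            A=np.c_[2*Q,np.ones(len(Q))]
            f=lambda p:np.linalg.norm(Q-[p[0],p[1],.023],axis=1)-.019
            c=least_squares(f,c[:2],loss='soft_l1',f_scale=.002).x
        print('bead',np.round(c,4),len(Q))
E
```

```text
tray 525 [ 0.6328 -0.201  -0.0008] res 0.0012
tray 751 [ 0.6297 -0.2008 -0.0062] res 0.0011
tray 1276 [ 0.631  -0.2009 -0.0055] res 0.0016
carton 445 [ 0.6146  0.179  -0.0514] res 0.0012
carton 461 [ 0.6114  0.1802 -0.0542] res 0.0014
carton 906 [ 0.6134  0.1797 -0.0544] res 0.0016
mat ((394.93218994140625, -10.491470336914062), (208.47357177734375, 449.2046203613281), 2.083310127258301) 0.004822820170167885
mat ((389.8458557128906, -8.613571166992188), (217.08392333984375, 460.6980895996094), 1.835634469985962) 0.004272957418456902
handle ((431.575927734375, 20.418556213378906), (69.66454315185547, 21.479633331298828), 87.36012268066406) [0.07694216 0.08366346 0.08653898] [0.43370582 0.02004224 0.08290224]
handle ((424.5981140136719, 20.462318420410156), (75.90072631835938, 22.524587631225586), 84.85375213623047) [0.07943418 0.08381353 0.08580932] [0.4236014  0.01768022 0.08347516]
scoopwalls 133 ((431.71038818359375, 88.3179931640625), (67.76707458496094, 97.25740814208984), 84.79986572265625)
scoopwalls 199 ((430.71783447265625, 94.702880859375), (61.129615783691406, 91.52629089355469), 85.29912567138672)
bead [ 0.6116 -0.085 ] 116
bead [ 0.6558 -0.119 ] 104
bead [ 0.6091 -0.1445] 119
bead [ 0.6653 -0.1874] 84
bead [ 0.6015 -0.2034] 121
bead [ 0.6103 -0.0835] 167
bead [ 0.6546 -0.1174] 175
bead [ 0.6082 -0.1435] 186
bead [ 0.6621 -0.1859] 192
bead [ 0.5999 -0.2019] 199
```

```bash
cat >> h.py <<'E'
def to(x,y,z,dirdeg=None):
    """shift in tool axes to reach TCP (x,y,z); spin so that tool x or -x points along dirdeg (scoop x dir)"""
    s=arm.sense(); Rm=R.from_rotvec(s['ee_rot']).as_matrix()
    d=Rm.T@(np.array([x,y,z])-s['eef_pos'])
    print('t',round(s['time_s'],2),'tcp',np.round(s['eef_pos'],4),'tool x az',round(np.degrees(np.arctan2(Rm[1,0],Rm[0,0])),2),'q6',round(s['q'][5],3),'w',round(s['width'],4))
    print('shift tx,ty,tz',np.round(d,4))
    if dirdeg is not None:
        a=np.degrees(np.arctan2(Rm[1,0],Rm[0,0])); e=[(a-t+180)%360-180 for t in(dirdeg,dirdeg+180)]
        print('spin options (tool x fwd / back)',np.round(np.radians(e),4))
E
python3 -c "
from h import *
to(.428,-.03,.25,86)"
```

```text
t 0.1 tcp [ 0.2479 -0.4904  0.2306] tool x az 26.8 q6 -0.203 w 0.0851
shift tx,ty,tz [ 0.3684 -0.3298 -0.0188]
spin options (tool x fwd / back) [-1.0332  2.1084]
```

>>> apply_moves(
  commands=[
    {"tx": 0.03, "ty": -0.027, "spin": -0.1, "hand": 0.085},
    {"tx": 0.06, "ty": -0.054, "spin": -0.2},
    {"tx": 0.09, "ty": -0.081, "spin": -0.3},
    {"tx": 0.12, "ty": -0.108, "spin": -0.4},
    {"tx": 0.15, "ty": -0.135, "spin": -0.5},
    {"tx": 0.18, "ty": -0.162, "spin": -0.6},
    {"tx": 0.21, "ty": -0.189, "tz": -0.01, "spin": -0.7},
    {"tx": 0.24, "ty": -0.216, "tz": -0.019, "spin": -0.8},
    {"tx": 0.27, "ty": -0.243, "tz": -0.019, "spin": -0.9},
    {"tx": 0.3, "ty": -0.27, "tz": -0.019, "spin": -1.0},
  ],
)

```text
invalid input at $.commands[0]: expected keys hand, tx, ty, tz, spin
```

```bash
python3 -c "
from h import *
to(.428,-.03,.25,86)"
```

```text
t 0.1 tcp [ 0.2479 -0.4904  0.2306] tool x az 26.8 q6 -0.203 w 0.0851
shift tx,ty,tz [ 0.3684 -0.3298 -0.0188]
spin options (tool x fwd / back) [-1.0332  2.1084]
```

>>> apply_moves(
  commands=[
    {"tx": 0.037, "ty": -0.033, "tz": -0.002, "spin": -0.1, "hand": 0.085},
    {"tx": 0.074, "ty": -0.066, "tz": -0.004, "spin": -0.2, "hand": 0.085},
    {"tx": 0.11, "ty": -0.099, "tz": -0.006, "spin": -0.31, "hand": 0.085},
    {"tx": 0.147, "ty": -0.132, "tz": -0.008, "spin": -0.41, "hand": 0.085},
    {"tx": 0.184, "ty": -0.165, "tz": -0.01, "spin": -0.52, "hand": 0.085},
    {"tx": 0.221, "ty": -0.198, "tz": -0.012, "spin": -0.62, "hand": 0.085},
    {"tx": 0.258, "ty": -0.231, "tz": -0.014, "spin": -0.73, "hand": 0.085},
    {"tx": 0.295, "ty": -0.264, "tz": -0.016, "spin": -0.83, "hand": 0.085},
    {"tx": 0.332, "ty": -0.297, "tz": -0.018, "spin": -0.93, "hand": 0.085},
    {"tx": 0.368, "ty": -0.33, "tz": -0.019, "spin": -1.033, "hand": 0.085},
  ],
)

```text
time_s: 0.93
eef_pos: [0.3996, -0.1011, 0.2479]
ee_rot: [2.293, 2.147, 0.0]
wrist_force: [0.5, -0.5, -0.3]
width: 0.0849
grip_force: 0.0
```

```bash
python3 -c "
from h import *
to(.428,-.03,.25,86)"
```

```text
t 0.93 tcp [ 0.3996 -0.1011  0.2479] tool x az 86.25 q6 -0.454 w 0.0849
shift tx,ty,tz [ 0.0728  0.0237 -0.0021]
spin options (tool x fwd / back) [ 0.0043 -3.1373]
```

>>> apply_moves(
  commands=[
    {"tx": 0.03, "ty": 0.01, "tz": 0, "spin": 0, "hand": 0.085},
    {"tx": 0.05, "ty": 0.018, "tz": 0, "spin": 0, "hand": 0.085},
    {"tx": 0.05, "ty": 0.018, "tz": 0, "spin": 0, "hand": 0.085},
    {"tx": 0.05, "ty": 0.018, "tz": 0, "spin": 0, "hand": 0.085},
  ],
)

```text
time_s: 1.27
eef_pos: [0.4209, -0.0536, 0.2475]
ee_rot: [-2.294, -2.146, 0.001]
wrist_force: [-0.4, -0.4, -1.0]
width: 0.0848
grip_force: 0.0
```

```bash
python3 - <<'E'
from h import *
to(.428,-.03,.25,86)
c=cap('wrist');save(c,'c.png',s=1.2)
W=cloud(c);q=np.isfinite(W[...,2]);P=W[q];C=cv2.cvtColor(c['pixels'],cv2.COLOR_RGB2HSV)[q].astype(int)
g=(C[:,0]<14)&(C[:,1]>90)&(P[:,2]>.076)&(P[:,2]<.095)
print(g.sum(),cv2.minAreaRect((P[g,:2]*1000).astype(np.float32)),P[g].mean(0),np.percentile(P[g,2],[5,50,95]))
E
```

```text
t 1.27 tcp [ 0.4209 -0.0536  0.2475] tool x az 86.18 q6 -0.324 w 0.0848
shift tx,ty,tz [ 0.024   0.0055 -0.0025]
spin options (tool x fwd / back) [ 3.1000e-03 -3.1385e+00]
131 ((426.8869323730469, 22.753746032714844), (71.08151245117188, 22.69019889831543), 85.79864501953125) [0.42492949 0.02849455 0.08128063] [0.07885777 0.08149794 0.08315943]
```

View pics/c.png

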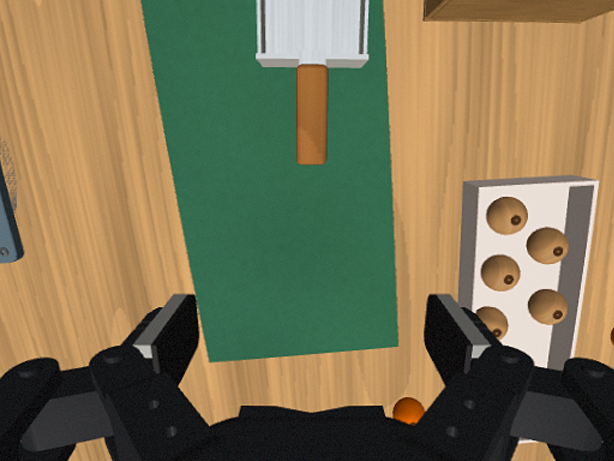

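```bash
python3 -c "
from h import *
to(.427,.0235,.053,86)"
```

```text
t 1.32 tcp [ 0.4207 -0.0544  0.2475] tool x az 86.08 q6 -0.324 w 0.0848
shift tx,ty,tz [0.0782 0.0011 0.1945]
spin options (tool x fwd / back) [ 1.4000e-03 -3.1402e+00]
```

>>> apply_moves(
  commands=[
    {"tx": 0.03, "ty": 0.001, "tz": 0.02, "spin": 0, "hand": 0.085},
    {"tx": 0.055, "ty": 0.001, "tz": 0.045, "spin": 0, "hand": 0.085},
    {"tx": 0.078, "ty": 0.001, "tz": 0.08, "spin": 0, "hand": 0.085},
    {"tx": 0.078, "ty": 0.001, "tz": 0.11, "spin": 0, "hand": 0.085},
    {"tx": 0.078, "ty": 0.001, "tz": 0.14, "spin": 0, "hand": 0.085},
    {"tx": 0.078, "ty": 0.001, "tz": 0.165, "spin": 0, "hand": 0.085},
    {"tx": 0.078, "ty": 0.001, "tz": 0.185, "spin": 0, "hand": 0.085},
    {"tx": 0.078, "ty": 0.001, "tz": 0.194, "spin": 0, "hand": 0.085},
    {"tx": 0.078, "ty": 0.001, "tz": 0.194, "spin": 0, "hand": 0.085},
    {"tx": 0.078, "ty": 0.001, "tz": 0.194, "spin": 0, "hand": 0.085},
  ],
)

```text
time_s: 2.15
eef_pos: [0.4276, 0.0223, 0.054]
ee_rot: [-2.299, -2.14, 0.001]
wrist_force: [0.2, -0.4, 0.4]
width: 0.0853
grip_force: 0.0
```

```bash
python3 -c "
from h import *
to(.427,.0235,.053,86)"
```

```text
t 2.15 tcp [0.4276 0.0223 0.054 ] tool x az 85.9 q6 -0.138 w 0.0853
shift tx,ty,tz [ 0.0012 -0.0007  0.001 ]
spin options (tool x fwd / back) [-1.7000e-03  3.1399e+00]
```

Close firmly.

>>> apply_moves(
  commands=[
    {"tx": 0, "ty": 0, "tz": 0, "spin": 0, "hand": 0.045},
    {"tx": 0, "ty": 0, "tz": 0, "spin": 0, "hand": 0.03},
    {"tx": 0, "ty": 0, "tz": 0, "spin": 0, "hand": 0.015},
    {"tx": 0, "ty": 0, "tz": 0, "spin": 0, "hand": 0.01},
    {"tx": 0, "ty": 0, "tz": 0, "spin": 0, "hand": 0.01},
    {"tx": 0, "ty": 0, "tz": 0, "spin": 0, "hand": 0.01},
    {"tx": 0, "ty": 0, "tz": 0, "spin": 0, "hand": 0.01},
    {"tx": 0, "ty": 0, "tz": 0, "spin": 0, "hand": 0.01},
  ],
  newtons=110,
)

```text
time_s: 2.82
eef_pos: [0.4277, 0.0232, 0.0545]
ee_rot: [2.297, 2.142, 0.001]
wrist_force: [-2.2, -0.8, 7.2]
width: 0.0225
grip_force: 107.2
```

>>> apply_moves(
  commands=[
    {"tx": 0, "ty": 0, "tz": -0.01, "spin": 0, "hand": 0.01},
    {"tx": 0, "ty": 0, "tz": -0.03, "spin": 0, "hand": 0.01},
    {"tx": 0, "ty": 0, "tz": -0.06, "spin": 0, "hand": 0.01},
    {"tx": 0, "ty": 0, "tz": -0.09, "spin": 0, "hand": 0.01},
    {"tx": 0, "ty": 0, "tz": -0.11, "spin": 0, "hand": 0.01},
    {"tx": 0, "ty": 0, "tz": -0.11, "spin": 0, "hand": 0.01},
    {"tx": 0, "ty": 0, "tz": -0.11, "spin": 0, "hand": 0.01},
  ],
)

```text
time_s: 3.4
eef_pos: [0.428, 0.0232, 0.1645]
ee_rot: [2.296, 2.141, 0.002]
wrist_force: [-0.0, -0.2, -1.4]
width: 0.0221
grip_force: 108.1
```

```bash
python3 - <<'E'
from h import *
to(.631,-.386,.18,90)
s=arm.sense();tc=s['eef_pos']
for n in ('scene','side'):
    c=cap(n)
    if n=='side': save(c,'d.png',crop=(120,140,420,340),s=2.5)
    W=cloud(c);q=np.isfinite(W[...,2]);P=W[q];C=cv2.cvtColor(c['pixels'],cv2.COLOR_RGB2HSV)[q].astype(int)
    g=(C[:,1]<50)&(C[:,2]>70)&(P[:,2]>.09)&(P[:,2]<.18)&(abs(P[:,0]-.43)<.08)&(P[:,1]>.06)&(P[:,1]<.2)
    Q=P[g]
    for lo in np.arange(.06,.19,.01):
        k=(Q[:,1]>lo)&(Q[:,1]<lo+.01)
        if k.sum(): print(n,round(lo,3),k.sum(),np.round(np.percentile(Q[k,2],[5,50,95]),4))
E
```

```text
t 3.4 tcp [0.428  0.0232 0.1645] tool x az 86.01 q6 -0.138 w 0.0221
shift tx,ty,tz [-0.3941  0.231  -0.0147]
spin options (tool x fwd / back) [-0.0697  3.0719]
scene 0.06 82 [0.1192 0.1468 0.1711]
scene 0.07 31 [0.1171 0.1317 0.1497]
scene 0.08 81 [0.1147 0.1296 0.1495]
scene 0.09 75 [0.1164 0.1287 0.1479]
scene 0.1 78 [0.1149 0.1275 0.1485]
scene 0.11 74 [0.1154 0.1302 0.1478]
scene 0.12 52 [0.1152 0.1176 0.1456]
scene 0.13 42 [0.1146 0.1164 0.1184]
scene 0.14 49 [0.1154 0.1168 0.1184]
scene 0.15 52 [0.1145 0.1162 0.1187]
scene 0.16 46 [0.1149 0.1167 0.1186]
scene 0.17 20 [0.1147 0.1162 0.1184]
side 0.06 139 [0.1148 0.1315 0.147 ]
side 0.07 15 [0.1133 0.1262 0.144 ]
side 0.1 3 [0.1175 0.1458 0.1479]
side 0.11 4 [0.1132 0.1276 0.1461]
side 0.12 9 [0.1131 0.1149 0.1292]
side 0.13 14 [0.1134 0.1145 0.1167]
side 0.14 11 [0.1132 0.1146 0.116 ]
side 0.15 13 [0.113  0.115  0.1161]
side 0.16 6 [0.1134 0.1155 0.1168]
```

View pics/d.png

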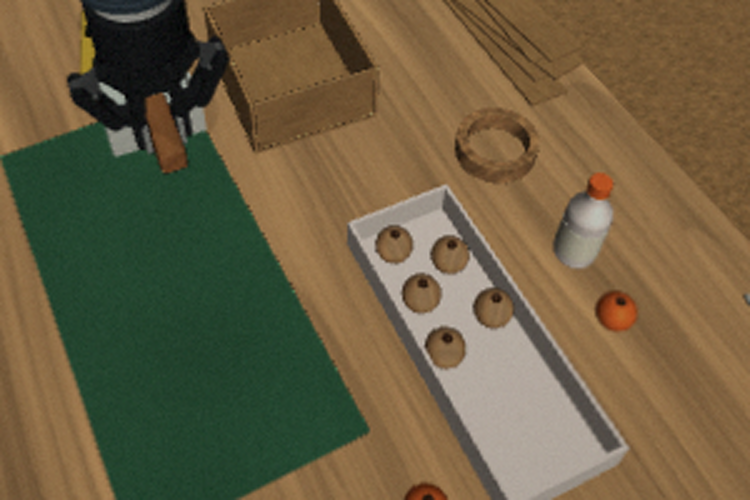

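>>> apply_moves(
  commands=[
    {"tx": -0.03, "ty": 0.018, "tz": -0.005, "spin": -0.01, "hand": 0.01},
    {"tx": -0.065, "ty": 0.038, "tz": -0.01, "spin": -0.02, "hand": 0.01},
    {"tx": -0.1, "ty": 0.058, "tz": -0.015, "spin": -0.03, "hand": 0.01},
    {"tx": -0.135, "ty": 0.079, "tz": -0.015, "spin": -0.04, "hand": 0.01},
    {"tx": -0.17, "ty": 0.1, "tz": -0.015, "spin": -0.05, "hand": 0.01},
    {"tx": -0.205, "ty": 0.12, "tz": -0.015, "spin": -0.06, "hand": 0.01},
    {"tx": -0.24, "ty": 0.14, "tz": -0.015, "spin": -0.07, "hand": 0.01},
    {"tx": -0.275, "ty": 0.161, "tz": -0.015, "spin": -0.07, "hand": 0.01},
    {"tx": -0.31, "ty": 0.182, "tz": -0.015, "spin": -0.07, "hand": 0.01},
    {"tx": -0.345, "ty": 0.202, "tz": -0.015, "spin": -0.07, "hand": 0.01},
  ],
)

```text
time_s: 4.33
eef_pos: [0.6046, -0.3363, 0.1756]
ee_rot: [-2.219, -2.218, 0.001]
wrist_force: [1.1, -0.4, -1.2]
width: 0.0223
grip_force: 108.0
```

>>> apply_moves(
  commands=[
    {"tx": -0.025, "ty": 0.012, "tz": 0, "spin": 0, "hand": 0.01},
    {"tx": -0.04, "ty": 0.02, "tz": 0, "spin": 0, "hand": 0.01},
    {"tx": -0.047, "ty": 0.025, "tz": 0, "spin": 0, "hand": 0.01},
    {"tx": -0.047, "ty": 0.025, "tz": 0, "spin": 0, "hand": 0.01},
    {"tx": -0.047, "ty": 0.025, "tz": 0, "spin": 0, "hand": 0.01},
    {"tx": -0.047, "ty": 0.025, "tz": 0, "spin": 0, "hand": 0.01},
  ],
)

```text
time_s: 4.83
eef_pos: [0.6291, -0.3808, 0.177]
ee_rot: [-2.219, -2.22, 0.0]
wrist_force: [-0.3, -0.4, -2.4]
width: 0.0225
grip_force: 108.0
```

```bash
cat > tr.py <<'E'
from h import *
# wrist/side look at tray + pan in same picture
def fitrect(P,a,b,p0):
    from scipy.optimize import least_squares
    def f(p):
        c,s=np.cos(p[2]),np.sin(p[2]); d=P[:,:2]-p[:2]
        q=abs(np.stack([d@[c,s],d@[-s,c]],1))-[a,b]
        return np.linalg.norm(np.maximum(q,0),axis=1)+np.minimum(q.max(1),0)
    r=least_squares(f,p0,loss='soft_l1',f_scale=.003); return r.x
E
python3 - <<'E'
from tr import *
to(.631,-.386,.075,89.8)
c=cap('wrist');save(c,'e.png')
W=cloud(c);q=np.isfinite(W[...,2]);P=W[q];C=cv2.cvtColor(c['pixels'],cv2.COLOR_RGB2HSV)[q].astype(int)
g=(C[:,1]<60)&(C[:,2]>60)&(P[:,2]>.036)&(P[:,2]<.045)&(abs(P[:,0]-.631)<.08)
print(g.sum(),P[g].min(0),P[g].max(0),fitrect(P[g],.055,.148,[.631,-.2,0]))
E
```

```text
t 4.83 tcp [ 0.6291 -0.3808  0.177 ] tool x az 90.02 q6 -0.696 w 0.0225
shift tx,ty,tz [-0.0054  0.0021  0.102 ]
spin options (tool x fwd / back) [ 0.0039 -3.1377]Traceback (most recent call last):
  File "<stdin>", line 6, in <module>
    return umr_minimum(a, axis, None, out, keepdims, initial, where)
ValueError: zero-size array to reduction operation minimum which has no identity
```

View pics/e.png

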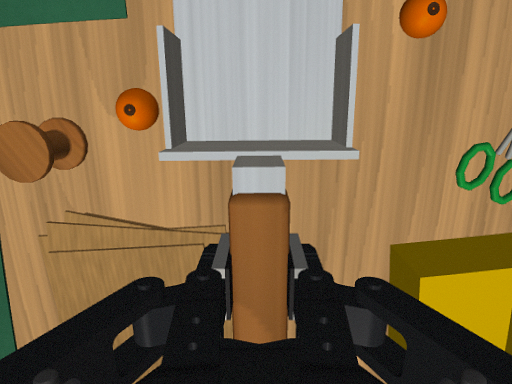

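>>> apply_moves(
  commands=[
    {"tx": -0.005, "ty": 0.002, "tz": 0.02, "spin": 0.004, "hand": 0.01},
    {"tx": -0.005, "ty": 0.002, "tz": 0.04, "spin": 0.004, "hand": 0.01},
    {"tx": -0.005, "ty": 0.002, "tz": 0.06, "spin": 0.004, "hand": 0.01},
    {"tx": -0.005, "ty": 0.002, "tz": 0.075, "spin": 0.004, "hand": 0.01},
    {"tx": -0.005, "ty": 0.002, "tz": 0.083, "spin": 0.004, "hand": 0.01},
    {"tx": -0.005, "ty": 0.002, "tz": 0.089, "spin": 0.004, "hand": 0.01},
    {"tx": -0.005, "ty": 0.002, "tz": 0.095, "spin": 0.004, "hand": 0.01},
    {"tx": -0.005, "ty": 0.002, "tz": 0.1, "spin": 0.004, "hand": 0.01},
    {"tx": -0.005, "ty": 0.002, "tz": 0.1, "spin": 0.004, "hand": 0.01},
    {"tx": -0.005, "ty": 0.002, "tz": 0.1, "spin": 0.004, "hand": 0.01},
  ],
)

```text
time_s: 5.72
eef_pos: [0.632, -0.3871, 0.0793]
ee_rot: [2.225, 2.217, 0.0]
wrist_force: [-0.5, 0.0, -1.3]
width: 0.0223
grip_force: 108.1
```

```bash
python3 - <<'E'
from h import *
to(.631,-.386,.0555,89.8); print(arm.sense()['wrist_force'])
a=cap('side');b=cap('scene')
x=cv2.resize(a['pixels'][200:360,230:390,::-1],(400,400),interpolation=2);y=cv2.resize(b['pixels'][180:280,90:250,::-1],(400,250),interpolation=2)
y=cv2.copyMakeBorder(y,0,150,0,0,0)
cv2.imwrite('pics/f.png',np.hstack([x,y]))
E
```

```text
t 5.72 tcp [ 0.632  -0.3871  0.0793] tool x az 89.78 q6 -0.696 w 0.0223
shift tx,ty,tz [ 0.0011 -0.001   0.0238]
spin options (tool x fwd / back) [-4.0000e-04  3.1412e+00]
[-5.40002769e-01  7.70797480e-04 -1.28580659e+00]
```

View pics/f.png

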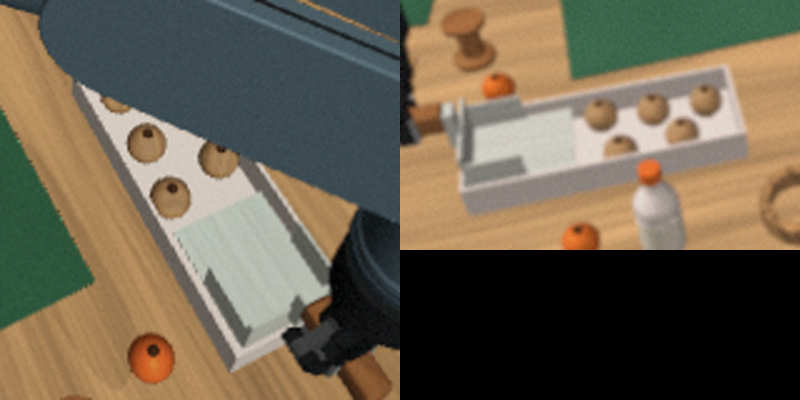

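>>> apply_moves(
  commands=[
    {"tx": 0.001, "ty": -0.001, "tz": 0.006, "spin": 0, "hand": 0.01},
    {"tx": 0.001, "ty": -0.001, "tz": 0.011, "spin": 0, "hand": 0.01},
    {"tx": 0.001, "ty": -0.001, "tz": 0.015, "spin": 0, "hand": 0.01},
    {"tx": 0.001, "ty": -0.001, "tz": 0.018, "spin": 0, "hand": 0.01},
    {"tx": 0.001, "ty": -0.001, "tz": 0.02, "spin": 0, "hand": 0.01},
    {"tx": 0.001, "ty": -0.001, "tz": 0.021, "spin": 0, "hand": 0.01},
    {"tx": 0.001, "ty": -0.001, "tz": 0.021, "spin": 0, "hand": 0.01},
    {"tx": 0.001, "ty": -0.001, "tz": 0.021, "spin": 0, "hand": 0.01},
  ],
)

```text
time_s: 6.48
eef_pos: [0.6306, -0.386, 0.0595]
ee_rot: [-2.226, -2.217, 0.0]
wrist_force: [-3.8, 2.3, 7.4]
width: 0.0224
grip_force: 109.6
```

>>> apply_moves(
  commands=[
    {"tx": 0, "ty": 0, "tz": 0, "spin": 0, "hand": 0.01},
    {"tx": 0, "ty": 0, "tz": 0.001, "spin": 0, "hand": 0.01},
    {"tx": 0, "ty": 0, "tz": 0.002, "spin": 0, "hand": 0.01},
    {"tx": 0, "ty": 0, "tz": 0.003, "spin": 0, "hand": 0.01},
    {"tx": 0, "ty": 0, "tz": 0.003, "spin": 0, "hand": 0.01},
    {"tx": 0, "ty": 0, "tz": 0.003, "spin": 0, "hand": 0.01},
  ],
  newtons=25,
)

```text
time_s: 6.98
eef_pos: [0.6307, -0.3863, 0.0591]
ee_rot: [2.224, 2.216, -0.0]
wrist_force: [-8.4, 4.8, 19.3]
width: 0.0221
grip_force: 111.2
```

```bash
cat > tilt.py <<'E'
from h import *
import sys
def tilt(save_as=None):
    s=arm.sense(); t=s['eef_pos']; print('tcp',np.round(t,4),'F',np.round(s['wrist_force'],1),'t',round(s['time_s'],2))
    for n in ('scene','side'):
        c=cap(n)
        if save_as and n=='scene': save(c,save_as)
        W=cloud(c);q=np.isfinite(W[...,2]);P=W[q];C=cv2.cvtColor(c['pixels'],cv2.COLOR_RGB2HSV)[q].astype(int)
        u=P[:,1]-t[1]-.0995; v=P[:,0]-t[0]; 
        g=(C[:,1]<60)&(C[:,2]>60)&(abs(v)<.034)&(u>-.04)&(u<.048)&(abs(P[:,2]-(t[2]-.05))<.02)
        Q=np.c_[u,v,np.ones_like(u)][g]; z=P[g,2]
        if g.sum()<20: print(n,'few',g.sum()); continue
        k=np.ones(len(z),bool)
        for _ in range(4):
            a,*_=np.linalg.lstsq(Q[k],z[k],rcond=None); k=abs(Q@a-z)<.003
        print(n,k.sum(),'pitch deg (up+)',round(np.degrees(np.arctan(a[0])),2),'roll',round(np.degrees(np.arctan(a[1])),2),'floor z mid',round(a[2],4))
if __name__=='__main__': tilt(*sys.argv[1:])
E
python3 tilt.py
```

```text
tcp [ 0.6307 -0.3863  0.0591] F [-8.4  4.8 19.3] t 6.98
scene 430 pitch deg (up+) 0.49 roll 0.12 floor z mid 0.0121
side 1167 pitch deg (up+) 1.7 roll -0.09 floor z mid 0.0112
```

```bash
python3 - <<'E'
from h import *
for n in('scene','side'):
    c=cap(n);W=cloud(c);P=W[np.isfinite(W[...,2])]
    for y0 in(-.34,-.325,-.31,-.295,-.27,-.25):
        g=(abs(P[:,1]-y0)<.006)&(P[:,0]>.56)&(P[:,0]<.70)&(P[:,2]>.002)&(P[:,2]<.06)
        Q=P[g];Q=Q[Q[:,0].argsort()]
        out=[]
        for x0 in np.arange(.568,.698,.003):
            k=Q[(Q[:,0]>=x0)&(Q[:,0]<x0+.003),2]
            out.append('--' if len(k)==0 else '%d'%(1000*k.max()))
        print(n,y0,' '.join(out))
E
```

```text
scene -0.34 -- -- 40 43 -- 56 58 56 55 58 56 58 58 59 58 56 55 54 56 57 57 55 57 59 55 58 43 58 58 52 57 53 59 59 58 58 56 -- 39 44 42 3 -- 3
scene -0.325 -- -- 41 42 -- 46 47 31 13 10 11 13 12 13 11 12 15 13 13 13 14 12 12 11 13 -- -- -- -- -- -- -- -- -- -- 45 46 -- 38 42 43 3 3 2
scene -0.31 -- -- 42 42 -- 46 47 31 14 12 13 11 13 12 14 13 15 12 12 15 11 11 12 14 -- -- -- -- -- -- -- -- -- -- -- 46 47 -- 40 42 43 43 3 3
scene -0.295 -- 39 41 42 -- 47 46 47 13 16 14 14 15 12 14 13 13 11 12 14 14 13 13 13 -- -- -- -- -- -- -- -- -- -- -- 47 41 -- 42 41 44 3 3 4
scene -0.27 -- -- 42 43 40 11 14 13 12 14 12 14 13 13 11 14 14 13 13 12 14 13 13 11 12 16 12 13 11 13 -- -- -- -- -- -- -- -- 38 44 42 2 2 3
scene -0.25 -- -- 41 42 27 13 10 14 12 14 15 13 14 12 11 13 11 13 12 13 13 13 14 14 12 13 13 13 13 13 -- -- -- -- -- -- -- -- 40 43 42 4 -- 3
side -0.34 2 42 43 -- 58 57 55 58 57 58 57 58 56 57 57 59 58 34 -- 21 -- -- -- -- -- -- -- 57 56 -- 39 -- -- -- -- -- -- -- -- -- -- -- -- --
side -0.325 2 41 42 -- 45 45 -- -- -- 10 12 11 11 11 12 12 13 12 13 11 11 12 12 12 11 13 12 11 11 9 11 10 12 39 47 -- -- -- -- -- -- -- -- --
side -0.31 2 41 42 -- 45 44 -- -- -- 12 11 12 12 12 13 13 13 14 13 12 12 12 12 11 13 13 12 12 11 12 12 11 11 46 45 43 -- 40 41 40 -- -- -- --
side -0.295 2 42 42 -- 46 44 -- -- -- 13 13 12 12 12 11 12 11 11 10 12 11 13 13 11 12 12 11 11 12 13 13 11 11 44 47 45 -- 39 43 40 -- -- -- --
side -0.27 2 42 42 41 -- -- 13 13 13 13 14 14 15 14 14 15 14 13 13 13 13 14 13 13 12 15 13 13 14 13 13 14 13 14 14 10 5 8 43 43 -- -- -- --
side -0.25 2 41 43 40 -- -- 14 15 15 14 14 13 14 13 13 13 13 14 14 13 15 14 14 14 13 14 15 13 13 14 13 15 12 13 13 12 6 23 43 43 -- -- -- --
```

>>> apply_moves(
  commands=[
    {"tx": 0, "ty": 0, "tz": -0.006, "spin": 0, "hand": 0.01},
    {"tx": 0.003, "ty": 0, "tz": -0.01, "spin": 0, "hand": 0.01},
    {"tx": 0.007, "ty": 0, "tz": -0.01, "spin": 0, "hand": 0.01},
    {"tx": 0.01, "ty": 0, "tz": -0.01, "spin": 0, "hand": 0.01},
    {"tx": 0.01, "ty": 0, "tz": -0.006, "spin": 0, "hand": 0.01},
    {"tx": 0.01, "ty": 0, "tz": -0.003, "spin": 0, "hand": 0.01},
    {"tx": 0.01, "ty": 0, "tz": -0.001, "spin": 0, "hand": 0.01},
    {"tx": 0.01, "ty": 0, "tz": 0, "spin": 0, "hand": 0.01},
    {"tx": 0.01, "ty": 0, "tz": 0, "spin": 0, "hand": 0.01},
    {"tx": 0.01, "ty": 0, "tz": 0, "spin": 0, "hand": 0.01},
  ],
  newtons=110,
)

```text
time_s: 8.02
eef_pos: [0.6306, -0.3759, 0.0554]
ee_rot: [-2.225, -2.216, -0.0]
wrist_force: [-1.7, 2.0, 5.7]
width: 0.0223
grip_force: 109.2
```

```bash
python3 tilt.py
```

```text
tcp [ 0.6306 -0.3759  0.0554] F [-1.7  2.   5.7] t 8.02
scene 405 pitch deg (up+) 0.41 roll 0.15 floor z mid 0.008
side 1134 pitch deg (up+) 1.43 roll 0.17 floor z mid 0.0072
```

>>> apply_moves(
  commands=[
    {"tx": 0.003, "ty": 0, "tz": 0, "spin": 0, "hand": 0.01},
    {"tx": 0.007, "ty": 0, "tz": 0, "spin": 0, "hand": 0.01},
    {"tx": 0.012, "ty": 0, "tz": 0, "spin": 0, "hand": 0.01},
    {"tx": 0.018, "ty": 0, "tz": 0, "spin": 0, "hand": 0.01},
    {"tx": 0.024, "ty": 0, "tz": 0, "spin": 0, "hand": 0.01},
    {"tx": 0.03, "ty": 0, "tz": 0, "spin": 0, "hand": 0.01},
    {"tx": 0.036, "ty": 0, "tz": 0, "spin": 0, "hand": 0.01},
    {"tx": 0.042, "ty": 0, "tz": 0, "spin": 0, "hand": 0.01},
    {"tx": 0.048, "ty": 0, "tz": 0, "spin": 0, "hand": 0.01},
    {"tx": 0.054, "ty": 0, "tz": 0, "spin": 0, "hand": 0.01},
  ],
)

```text
time_s: 8.95
eef_pos: [0.6319, -0.3229, 0.0558]
ee_rot: [2.224, 2.215, -0.0]
wrist_force: [-0.8, -5.1, 5.3]
width: 0.0224
grip_force: 109.1
```

>>> apply_moves(
  commands=[
    {"tx": 0.006, "ty": 0, "tz": 0, "spin": 0, "hand": 0.01},
    {"tx": 0.012, "ty": 0, "tz": 0, "spin": 0, "hand": 0.01},
    {"tx": 0.018, "ty": 0, "tz": 0, "spin": 0, "hand": 0.01},
    {"tx": 0.024, "ty": 0, "tz": 0, "spin": 0, "hand": 0.01},
    {"tx": 0.03, "ty": 0, "tz": 0, "spin": 0, "hand": 0.01},
    {"tx": 0.036, "ty": 0, "tz": 0, "spin": 0, "hand": 0.01},
    {"tx": 0.042, "ty": 0, "tz": 0, "spin": 0, "hand": 0.01},
    {"tx": 0.048, "ty": 0, "tz": 0, "spin": 0, "hand": 0.01},
    {"tx": 0.052, "ty": 0, "tz": 0, "spin": 0, "hand": 0.01},
    {"tx": 0.055, "ty": 0, "tz": 0, "spin": 0, "hand": 0.01},
  ],
)

```text
time_s: 9.78
eef_pos: [0.6321, -0.2676, 0.0558]
ee_rot: [2.223, 2.215, -0.0]
wrist_force: [-0.1, -4.0, 5.6]
width: 0.0224
grip_force: 109.1
```

```bash
cat > look.py <<'E'
from h import *
import sys
def comp(f):
    s=arm.sense();print(np.round(s['eef_pos'],4),np.round(s['wrist_force'],1),round(s['time_s'],2))
    a=cap('side');b=cap('scene')
    x=cv2.resize(a['pixels'][180:340,230:390,::-1],(400,400),interpolation=2);y=cv2.resize(b['pixels'][180:280,90:250,::-1],(400,250),interpolation=2)
    y=cv2.copyMakeBorder(y,0,150,0,0,0)
    cv2.imwrite('pics/'+f,np.hstack([x,y]))
comp(sys.argv[1])
E
python3 look.py g.png
```

```text
[ 0.6321 -0.2676  0.0558] [-0.1 -4.   5.6] 9.78
```

View pics/g.png

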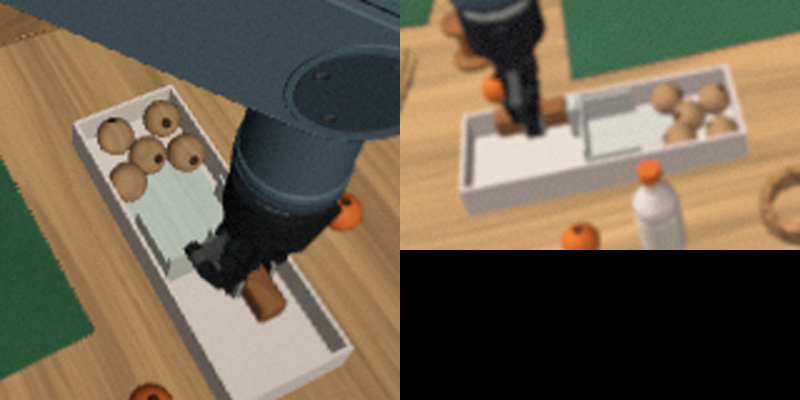

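>>> apply_moves(
  commands=[
    {"tx": 0.004, "ty": -0.001, "tz": 0, "spin": 0, "hand": 0.01},
    {"tx": 0.008, "ty": -0.001, "tz": 0, "spin": 0, "hand": 0.01},
    {"tx": 0.012, "ty": -0.001, "tz": 0, "spin": 0, "hand": 0.01},
    {"tx": 0.016, "ty": -0.001, "tz": 0, "spin": 0, "hand": 0.01},
    {"tx": 0.02, "ty": -0.001, "tz": 0, "spin": 0, "hand": 0.01},
    {"tx": 0.024, "ty": -0.001, "tz": 0, "spin": 0, "hand": 0.01},
    {"tx": 0.028, "ty": -0.001, "tz": 0, "spin": 0, "hand": 0.01},
    {"tx": 0.032, "ty": -0.001, "tz": 0, "spin": 0, "hand": 0.01},
    {"tx": 0.036, "ty": -0.001, "tz": 0, "spin": 0, "hand": 0.01},
    {"tx": 0.04, "ty": -0.001, "tz": 0, "spin": 0, "hand": 0.01},
  ],
)

```text
time_s: 10.72
eef_pos: [0.6316, -0.2291, 0.0559]
ee_rot: [2.222, 2.213, -0.002]
wrist_force: [-0.4, -15.5, 5.9]
width: 0.0223
grip_force: 109.2
```

>>> apply_moves(
  commands=[
    {"tx": 0.003, "ty": 0, "tz": 0, "spin": 0, "hand": 0.01},
    {"tx": 0.006, "ty": 0, "tz": 0, "spin": 0, "hand": 0.01},
    {"tx": 0.009, "ty": 0, "tz": 0, "spin": 0, "hand": 0.01},
    {"tx": 0.012, "ty": 0, "tz": 0, "spin": 0, "hand": 0.01},
    {"tx": 0.014, "ty": 0, "tz": 0, "spin": 0, "hand": 0.01},
    {"tx": 0.014, "ty": 0, "tz": 0, "spin": 0, "hand": 0.01},
  ],
)

```text
time_s: 11.22
eef_pos: [0.633, -0.2266, 0.0597]
ee_rot: [2.21, 2.202, -0.015]
wrist_force: [-5.0, -36.3, 11.0]
width: 0.0223
grip_force: 110.0
```

```bash
python3 look.py i.png
```

```text
[ 0.633  -0.2266  0.0597] [ -5.  -36.3  11. ] 11.22
```

View pics/i.png

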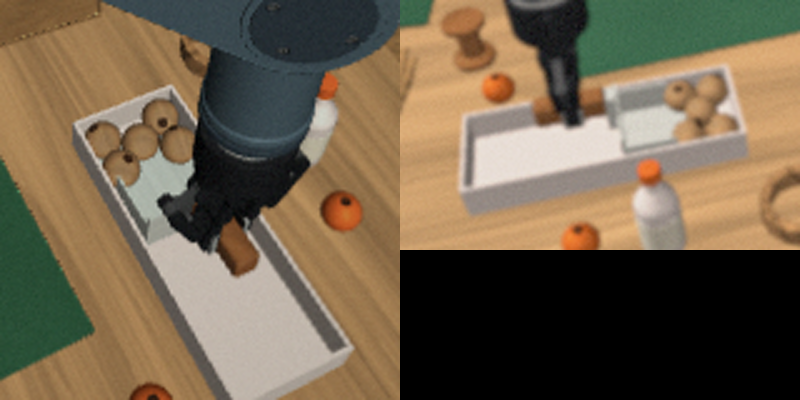

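>>> apply_moves(
  commands=[
    {"tx": -0.008, "ty": 0, "tz": 0, "spin": 0, "hand": 0.01},
    {"tx": -0.014, "ty": 0, "tz": 0, "spin": 0, "hand": 0.01},
    {"tx": -0.016, "ty": 0, "tz": 0, "spin": 0, "hand": 0.01},
    {"tx": -0.016, "ty": 0, "tz": 0, "spin": 0, "hand": 0.01},
  ],
)

```text
time_s: 11.65
eef_pos: [0.6312, -0.2297, 0.0557]
ee_rot: [2.226, 2.214, 0.002]
wrist_force: [0.7, -3.3, 7.6]
width: 0.0221
grip_force: 109.4
```

>>> apply_moves(
  commands=[
    {"tx": 0, "ty": 0, "tz": 0, "spin": 0, "hand": 0.018},
    {"tx": 0, "ty": 0, "tz": 0, "spin": 0, "hand": 0.018},
    {"tx": 0, "ty": 0, "tz": 0, "spin": 0, "hand": 0.018},
  ],
  newtons=20,
)

```text
time_s: 11.9
eef_pos: [0.6313, -0.2296, 0.0557]
ee_rot: [2.224, 2.215, 0.0]
wrist_force: [1.2, -4.5, 6.8]
width: 0.0223
grip_force: 109.3
```

```bash
python3 tilt.py
```

```text
tcp [ 0.6313 -0.2296  0.0557] F [ 1.2 -4.5  6.8] t 11.9
scene 186 pitch deg (up+) 0.33 roll 0.68 floor z mid 0.008
side 401 pitch deg (up+) -0.6 roll 0.11 floor z mid 0.007
```

>>> apply_moves(
  commands=[
    {"tx": 0, "ty": 0, "tz": 0, "spin": 0, "hand": 0.032},
    {"tx": 0, "ty": 0, "tz": 0, "spin": 0, "hand": 0.032},
    {"tx": 0, "ty": 0, "tz": 0, "spin": 0, "hand": 0.018},
    {"tx": 0, "ty": 0, "tz": 0, "spin": 0, "hand": 0.018},
    {"tx": 0, "ty": 0, "tz": 0, "spin": 0, "hand": 0.018},
    {"tx": 0, "ty": 0, "tz": 0, "spin": 0, "hand": 0.018},
  ],
  newtons=20,
)

```text
time_s: 12.5
eef_pos: [0.63, -0.2283, 0.0541]
ee_rot: [-2.224, -2.216, 0.0]
wrist_force: [-1.0, 0.2, -1.5]
width: 0.0237
grip_force: 21.1
```

>>> apply_moves(
  commands=[
    {"tx": 0, "ty": 0, "tz": 0.002, "spin": 0, "hand": 0.018},
    {"tx": 0, "ty": 0, "tz": 0.004, "spin": 0, "hand": 0.018},
    {"tx": 0, "ty": 0, "tz": 0.005, "spin": 0, "hand": 0.018},
    {"tx": 0, "ty": 0, "tz": 0.005, "spin": 0, "hand": 0.018},
  ],
)

```text
time_s: 12.83
eef_pos: [0.6307, -0.2308, 0.052]
ee_rot: [2.224, 2.215, -0.002]
wrist_force: [-4.2, -3.1, 10.0]
width: 0.0236
grip_force: 22.7
```

```bash
python3 tilt.py
```

```text
tcp [ 0.6307 -0.2308  0.052 ] F [-4.2 -3.1 10. ] t 12.83
scene 187 pitch deg (up+) 1.96 roll 0.79 floor z mid 0.0097
side 423 pitch deg (up+) 1.88 roll 0.27 floor z mid 0.0088
```

>>> apply_moves(
  commands=[
    {"tx": 0, "ty": 0, "tz": 0.002, "spin": 0, "hand": 0.018},
    {"tx": 0, "ty": 0, "tz": 0.004, "spin": 0, "hand": 0.018},
    {"tx": 0, "ty": 0, "tz": 0.004, "spin": 0, "hand": 0.018},
    {"tx": 0, "ty": 0, "tz": 0.004, "spin": 0, "hand": 0.018},
  ],
)

```text
time_s: 13.27
eef_pos: [0.6309, -0.233, 0.0496]
ee_rot: [2.221, 2.212, -0.004]
wrist_force: [-7.4, -7.1, 15.8]
width: 0.0238
grip_force: 24.2
```

>>> apply_moves(
  commands=[
    {"tx": 0, "ty": 0, "tz": 0.0, "spin": 0, "hand": 0.01},
    {"tx": 0, "ty": 0, "tz": 0, "spin": 0, "hand": 0.01},
    {"tx": 0, "ty": 0, "tz": 0, "spin": 0, "hand": 0.01},
    {"tx": 0, "ty": 0, "tz": 0, "spin": 0, "hand": 0.01},
  ],
  newtons=110,
)

```text
time_s: 13.6
eef_pos: [0.6311, -0.233, 0.0498]
ee_rot: [2.221, 2.212, -0.004]
wrist_force: [-7.8, -8.1, 17.2]
width: 0.0224
grip_force: 107.2
```

```bash
python3 tilt.py; cat > beads.py <<'E'
from h import *
# bead list: colour blobs in scene/side, centre by sphere fit (z free)
from scipy.optimize import least_squares
def beads(n,box=(.3,.75,-.4,.35)):
    c=cap(n);W=cloud(c);hsv=cv2.cvtColor(c['pixels'],cv2.COLOR_RGB2HSV).astype(int)
    W=np.nan_to_num(W,nan=-9)
    m=(W[...,0]>box[0])&(W[...,0]<box[1])&(W[...,1]>box[2])&(W[...,1]<box[3])&(W[...,2]>.012)&(W[...,2]<.3)&(hsv[...,0]<25)&(hsv[...,1]>60)
    d=cv2.distanceTransform(m.astype(np.uint8),cv2.DIST_L2,3); pk=(d>=cv2.dilate(d,np.ones((7,7))))&(d>2.5)
    k,l,st,ce=cv2.connectedComponentsWithStats(pk.astype(np.uint8))
    out=[]
    for i in range(1,k):
        u,v=ce[i]; p=W[int(round(v)),int(round(u))]; ray=p-c['T'][:3,3]; q=p+ray/np.linalg.norm(ray)*.019
        if all(np.linalg.norm(q-o)>.015 for o in out): out.append(q); print(n,np.round(q,3),'px',np.round(ce[i]))
if __name__=='__main__':
    import sys
    a=[float(x) for x in sys.argv[1:5]] or (.57,.69,-.36,-.04)
    print(round(arm.sense()['time_s'],2)); beads('scene',a);beads('side',a)
E
python3 beads.py
```

```text
tcp [ 0.6311 -0.233   0.0498] F [-7.8 -8.1 17.2] t 13.6
scene 189 pitch deg (up+) 4.48 roll 0.14 floor z mid 0.0115
side 461 pitch deg (up+) 3.96 roll -0.56 floor z mid 0.0108
13.7
scene [ 0.597 -0.075  0.032] px [214. 214.]
scene [ 0.603 -0.108  0.027] px [203. 219.]
scene [ 0.628 -0.216  0.069] px [163. 222.]
scene [ 0.625 -0.096  0.036] px [208. 221.]
scene [ 0.629 -0.266  0.061] px [145. 228.]
scene [ 0.66  -0.077  0.037] px [217. 228.]
scene [ 0.655 -0.11   0.03 ] px [205. 231.]
side [ 0.67  -0.071  0.034] px [296. 223.]
side [ 0.605 -0.07   0.034] px [273. 232.]
side [ 0.627 -0.092  0.031] px [285. 236.]
side [ 0.661 -0.113  0.028] px [301. 238.]
side [ 0.595 -0.111  0.029] px [277. 247.]
side [ 0.632 -0.252  0.063] px [324. 284.]
```

>>> apply_moves(
  commands=[
    {"tx": 0, "ty": 0, "tz": -0.005, "spin": 0, "hand": 0.01},
    {"tx": 0.001, "ty": 0, "tz": -0.008, "spin": 0, "hand": 0.01},
    {"tx": 0.002, "ty": 0, "tz": -0.01, "spin": 0, "hand": 0.01},
    {"tx": 0.004, "ty": 0, "tz": -0.012, "spin": 0, "hand": 0.01},
    {"tx": 0.006, "ty": 0, "tz": -0.014, "spin": 0, "hand": 0.01},
    {"tx": 0.008, "ty": 0, "tz": -0.016, "spin": 0, "hand": 0.01},
    {"tx": 0.008, "ty": 0, "tz": -0.016, "spin": 0, "hand": 0.01},
  ],
)

```text
time_s: 14.38
eef_pos: [0.631, -0.226, 0.0625]
ee_rot: [2.22, 2.213, -0.008]
wrist_force: [-1.4, -15.6, -4.0]
width: 0.0226
grip_force: 108.0
```

```bash
python3 tilt.py;python3 beads.py
```

```text
tcp [ 0.631  -0.226   0.0625] F [ -1.4 -15.6  -4. ] t 14.38
scene 174 pitch deg (up+) 0.84 roll -0.54 floor z mid 0.0183
side 384 pitch deg (up+) 0.79 roll -0.06 floor z mid 0.0178
14.48
scene [ 0.597 -0.08   0.034] px [212. 214.]
scene [ 0.593 -0.115  0.035] px [200. 215.]
scene [ 0.621 -0.205  0.082] px [166. 216.]
scene [ 0.614 -0.085  0.042] px [211. 216.]
scene [ 0.629 -0.257  0.077] px [147. 223.]
scene [ 0.631 -0.091  0.037] px [210. 222.]
scene [ 0.664 -0.069  0.038] px [220. 228.]
scene [ 0.664 -0.113  0.04 ] px [204. 231.]
side [ 0.662 -0.074  0.038] px [294. 224.]
side [ 0.598 -0.073  0.037] px [271. 233.]
side [ 0.624 -0.086  0.033] px [283. 234.]
side [ 0.663 -0.107  0.037] px [301. 234.]
side [ 0.594 -0.106  0.037] px [276. 244.]
side [ 0.605 -0.116  0.031] px [282. 247.]
side [ 0.631 -0.241  0.076] px [322. 277.]
side [ 0.633 -0.257  0.077] px [327. 283.]
```

>>> apply_moves(
  commands=[
    {"tx": -0.006, "ty": 0, "tz": 0, "spin": 0, "hand": 0.01},
    {"tx": -0.009, "ty": 0, "tz": 0.004, "spin": 0, "hand": 0.01},
    {"tx": -0.009, "ty": 0, "tz": 0.008, "spin": 0, "hand": 0.01},
    {"tx": -0.009, "ty": 0, "tz": 0.008, "spin": 0, "hand": 0.01},
    {"tx": -0.009, "ty": 0, "tz": 0.008, "spin": 0, "hand": 0.032},
    {"tx": -0.009, "ty": 0, "tz": 0.008, "spin": 0, "hand": 0.032},
    {"tx": -0.009, "ty": 0, "tz": 0.008, "spin": 0, "hand": 0.018},
    {"tx": -0.009, "ty": 0, "tz": 0.008, "spin": 0, "hand": 0.018},
    {"tx": -0.009, "ty": 0, "tz": 0.008, "spin": 0, "hand": 0.018},
    {"tx": -0.009, "ty": 0, "tz": 0.008, "spin": 0, "hand": 0.018},
  ],
  newtons=20,
)

```text
time_s: 15.42
eef_pos: [0.6307, -0.2296, 0.0541]
ee_rot: [2.226, 2.217, 0.001]
wrist_force: [0.5, 1.4, 0.9]
width: 0.0235
grip_force: 22.8
```

>>> apply_moves(
  commands=[
    {"tx": 0, "ty": 0, "tz": 0.003, "spin": 0, "hand": 0.018},
    {"tx": 0, "ty": 0, "tz": 0.006, "spin": 0, "hand": 0.018},
    {"tx": 0, "ty": 0, "tz": 0.009, "spin": 0, "hand": 0.018},
    {"tx": 0, "ty": 0, "tz": 0.011, "spin": 0, "hand": 0.018},
    {"tx": 0, "ty": 0, "tz": 0.011, "spin": 0, "hand": 0.018},
  ],
)

```text
time_s: 15.83
eef_pos: [0.6313, -0.2355, 0.0475]
ee_rot: [2.219, 2.211, -0.006]
wrist_force: [-7.9, -9.8, 17.8]
width: 0.0234
grip_force: 27.3
```

```bash
python3 tilt.py;python3 beads.py
```

```text
tcp [ 0.6313 -0.2355  0.0475] F [-7.9 -9.8 17.8] t 15.83
scene 200 pitch deg (up+) 5.57 roll 0.31 floor z mid 0.0127
side 488 pitch deg (up+) 5.79 roll -0.27 floor z mid 0.0121
15.93
scene [ 0.598 -0.074  0.036] px [214. 213.]
scene [ 0.596 -0.118  0.035] px [199. 216.]
scene [ 0.626 -0.219  0.068] px [162. 222.]
scene [ 0.633 -0.092  0.031] px [210. 224.]
scene [ 0.628 -0.266  0.06 ] px [145. 228.]
scene [ 0.66  -0.077  0.037] px [217. 228.]
scene [ 0.661 -0.113  0.037] px [204. 231.]
side [ 0.666 -0.073  0.034] px [295. 224.]
side [ 0.6   -0.073  0.036] px [272. 233.]
side [ 0.632 -0.093  0.034] px [287. 235.]
side [ 0.663 -0.113  0.032] px [302. 237.]
side [ 0.601 -0.113  0.034] px [280. 246.]
side [ 0.632 -0.256  0.06 ] px [325. 286.]
```

>>> apply_moves(
  commands=[
    {"tx": 0, "ty": 0, "tz": 0, "spin": 0, "hand": 0.01},
    {"tx": 0, "ty": 0, "tz": 0, "spin": 0, "hand": 0.01},
    {"tx": 0, "ty": 0, "tz": 0, "spin": 0, "hand": 0.01},
    {"tx": 0, "ty": 0, "tz": -0.004, "spin": 0, "hand": 0.01},
    {"tx": -0.001, "ty": 0, "tz": -0.008, "spin": 0, "hand": 0.01},
    {"tx": -0.003, "ty": 0, "tz": -0.011, "spin": 0, "hand": 0.01},
    {"tx": -0.005, "ty": 0, "tz": -0.012, "spin": 0, "hand": 0.01},
    {"tx": -0.007, "ty": 0, "tz": -0.012, "spin": 0, "hand": 0.01},
    {"tx": -0.009, "ty": 0, "tz": -0.012, "spin": 0, "hand": 0.01},
    {"tx": -0.011, "ty": 0, "tz": -0.012, "spin": 0, "hand": 0.01},
  ],
  newtons=110,
)

```text
time_s: 16.87
eef_pos: [0.6301, -0.2408, 0.0541]
ee_rot: [-2.225, -2.216, 0.0]
wrist_force: [0.3, 0.2, -2.0]
width: 0.0223
grip_force: 108.0
```

```bash
python3 tilt.py;python3 beads.py
```

```text
tcp [ 0.6301 -0.2408  0.0541] F [ 0.3  0.2 -2. ] t 16.87
scene 191 pitch deg (up+) 5.71 roll -0.76 floor z mid 0.019
side 493 pitch deg (up+) 5.63 roll 0.14 floor z mid 0.0187
16.97
scene [ 0.598 -0.073  0.045] px [214. 211.]
scene [ 0.602 -0.121  0.041] px [198. 216.]
scene [ 0.62  -0.219  0.077] px [161. 218.]
scene [ 0.631 -0.102  0.043] px [206. 221.]
scene [ 0.629 -0.272  0.067] px [142. 227.]
scene [ 0.666 -0.074  0.043] px [218. 228.]
scene [ 0.659 -0.118  0.04 ] px [202. 230.]
side [ 0.668 -0.079  0.041] px [297. 224.]
side [ 0.598 -0.072  0.041] px [271. 232.]
side [ 0.631 -0.099  0.043] px [288. 235.]
side [ 0.661 -0.115  0.04 ] px [302. 236.]
side [ 0.607 -0.127  0.04 ] px [285. 248.]
side [ 0.631 -0.268  0.066] px [328. 290.]
```

>>> apply_moves(
  commands=[
    {"tx": -0.003, "ty": 0, "tz": 0.003, "spin": 0, "hand": 0.01},
    {"tx": -0.006, "ty": 0, "tz": 0.005, "spin": 0, "hand": 0.01},
    {"tx": -0.009, "ty": 0, "tz": 0.005, "spin": 0, "hand": 0.01},
    {"tx": -0.012, "ty": 0, "tz": 0.005, "spin": 0, "hand": 0.01},
    {"tx": -0.015, "ty": 0, "tz": 0.005, "spin": 0, "hand": 0.01},
    {"tx": -0.018, "ty": 0, "tz": 0.005, "spin": 0, "hand": 0.01},
    {"tx": -0.021, "ty": 0, "tz": 0.005, "spin": 0, "hand": 0.01},
    {"tx": -0.024, "ty": 0, "tz": 0.005, "spin": 0, "hand": 0.01},
    {"tx": -0.027, "ty": 0, "tz": 0.005, "spin": 0, "hand": 0.01},
    {"tx": -0.03, "ty": 0, "tz": 0.005, "spin": 0, "hand": 0.01},
  ],
)

```text
time_s: 17.9
eef_pos: [0.6303, -0.2714, 0.0499]
ee_rot: [2.226, 2.217, 0.0]
wrist_force: [0.4, -0.1, -2.2]
width: 0.0223
grip_force: 108.0
```

```bash
python3 tilt.py;python3 beads.py; python3 look.py j.png
```

```text
tcp [ 0.6303 -0.2714  0.0499] F [ 0.4 -0.1 -2.2] t 17.9
scene 154 pitch deg (up+) 5.15 roll -0.14 floor z mid 0.015
side 340 pitch deg (up+) 5.26 roll -0.64 floor z mid 0.0145
18.0
scene [ 0.599 -0.075  0.026] px [214. 216.]
scene [ 0.626 -0.255  0.071] px [148. 224.]
scene [ 0.612 -0.202  0.033] px [170. 226.]
scene [ 0.617 -0.169  0.036] px [182. 224.]
scene [ 0.627 -0.304  0.062] px [130. 230.]
scene [ 0.653 -0.159  0.038] px [187. 232.]
scene [ 0.658 -0.074  0.026] px [218. 230.]
side [ 0.664 -0.074  0.023] px [294. 227.]
side [ 0.599 -0.071  0.025] px [271. 235.]
side [ 0.655 -0.149  0.036] px [307. 249.]
side [ 0.658 -0.165  0.029] px [311. 255.]
side [ 0.619 -0.17   0.03 ] px [298. 263.]
side [ 0.612 -0.196  0.031] px [301. 273.]
side [ 0.631 -0.295  0.061] px [335. 302.]
[ 0.6303 -0.2711  0.0498] [-0.2 -0.5 -2.3] 18.1
```

View pics/j.png

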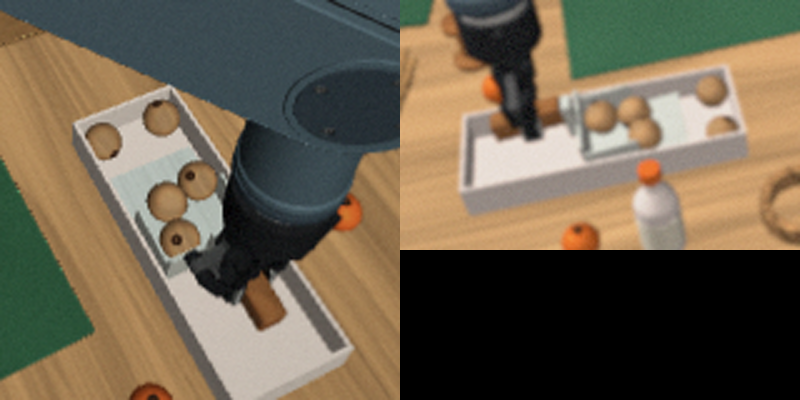

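>>> apply_moves(
  commands=[
    {"tx": 0, "ty": 0, "tz": 0, "spin": 0, "hand": 0.01},
    {"tx": 0, "ty": 0, "tz": 0, "spin": 0, "hand": 0.01},
    {"tx": 0, "ty": 0, "tz": -0.004, "spin": 0, "hand": 0.01},
    {"tx": 0, "ty": 0, "tz": -0.012, "spin": 0, "hand": 0.01},
    {"tx": 0, "ty": 0, "tz": -0.024, "spin": 0, "hand": 0.01},
    {"tx": 0, "ty": 0, "tz": -0.04, "spin": 0, "hand": 0.01},
    {"tx": 0, "ty": 0, "tz": -0.056, "spin": 0, "hand": 0.01},
    {"tx": 0, "ty": 0, "tz": -0.072, "spin": 0, "hand": 0.01},
    {"tx": 0, "ty": 0, "tz": -0.086, "spin": 0, "hand": 0.01},
    {"tx": 0, "ty": 0, "tz": -0.096, "spin": 0, "hand": 0.01},
  ],
)

```text
time_s: 19.03
eef_pos: [0.6312, -0.2715, 0.1492]
ee_rot: [2.223, 2.214, 0.001]
wrist_force: [0.1, -1.0, -0.8]
width: 0.0223
grip_force: 108.1
```

```bash
python3 tilt.py;python3 beads.py
python3 -c "
from h import *
to(.614,-.055,.145,90)"
```

```text
tcp [ 0.6312 -0.2715  0.1492] F [ 0.1 -1.  -0.8] t 19.03
scene 176 pitch deg (up+) 5.27 roll -0.07 floor z mid 0.1142
side 288 pitch deg (up+) 4.62 roll -0.17 floor z mid 0.1151
19.13
scene [ 0.627 -0.254  0.171] px [140. 196.]
scene [ 0.618 -0.167  0.134] px [177. 198.]
scene [ 0.61  -0.201  0.13 ] px [164. 200.]
scene [ 0.63  -0.304  0.163] px [120. 203.]
scene [ 0.649 -0.164  0.14 ] px [179. 204.]
scene [ 0.594 -0.075  0.025] px [214. 215.]
scene [ 0.66  -0.075  0.028] px [218. 230.]
side [ 0.655 -0.16   0.132] px [315. 230.]
side [ 0.599 -0.071  0.025] px [271. 235.]
side [ 0.617 -0.166  0.133] px [301. 238.]
side [ 0.605 -0.199  0.127] px [304. 254.]
side [ 0.632 -0.298  0.16 ] px [346. 282.]
t 19.23 tcp [ 0.6303 -0.271   0.1461] tool x az 89.77 q6 -0.564 w 0.0225
shift tx,ty,tz [ 0.216  -0.0171  0.001 ]
spin options (tool x fwd / back) [-0.004   3.1376]
```

>>> apply_moves(
  commands=[
    {"tx": 0.003, "ty": 0, "tz": 0, "spin": 0, "hand": 0.01},
    {"tx": 0.009, "ty": -0.001, "tz": 0, "spin": 0, "hand": 0.01},
    {"tx": 0.018, "ty": -0.003, "tz": 0, "spin": 0, "hand": 0.01},
    {"tx": 0.03, "ty": -0.005, "tz": 0, "spin": 0, "hand": 0.01},
    {"tx": 0.045, "ty": -0.007, "tz": 0, "spin": 0, "hand": 0.01},
    {"tx": 0.062, "ty": -0.01, "tz": 0, "spin": 0, "hand": 0.01},
    {"tx": 0.079, "ty": -0.013, "tz": 0, "spin": 0, "hand": 0.01},
    {"tx": 0.096, "ty": -0.015, "tz": 0, "spin": 0, "hand": 0.01},
    {"tx": 0.113, "ty": -0.016, "tz": 0, "spin": 0, "hand": 0.01},
    {"tx": 0.13, "ty": -0.016, "tz": 0, "spin": 0, "hand": 0.01},
  ],
)

```text
time_s: 20.07
eef_pos: [0.6145, -0.1387, 0.1461]
ee_rot: [2.225, 2.218, 0.0]
wrist_force: [-0.8, -0.5, -2.9]
width: 0.0224
grip_force: 108.1
```

>>> apply_moves(
  commands=[
    {"tx": 0.018, "ty": 0, "tz": 0, "spin": 0, "hand": 0.01},
    {"tx": 0.04, "ty": 0, "tz": 0, "spin": 0, "hand": 0.01},
    {"tx": 0.066, "ty": 0, "tz": 0, "spin": 0, "hand": 0.01},
    {"tx": 0.096, "ty": 0, "tz": 0, "spin": 0, "hand": 0.01},
    {"tx": 0.13, "ty": 0, "tz": 0, "spin": 0, "hand": 0.01},
    {"tx": 0.168, "ty": 0, "tz": 0, "spin": 0, "hand": 0.01},
    {"tx": 0.206, "ty": 0, "tz": 0, "spin": 0, "hand": 0.01},
    {"tx": 0.17, "ty": 0, "tz": 0, "spin": 0, "hand": 0.01},
    {"tx": 0.132, "ty": 0, "tz": 0, "spin": 0, "hand": 0.01},
    {"tx": 0.126, "ty": 0, "tz": 0, "spin": 0, "hand": 0.01},
  ],
)

```text
time_s: 20.9
eef_pos: [0.6156, -0.0159, 0.1462]
ee_rot: [2.22, 2.219, -0.003]
wrist_force: [1.0, -1.0, -1.3]
width: 0.0224
grip_force: 108.2
```

```bash
python3 tilt.py k.png;python3 beads.py .52 .71 -.36 .27
```

```text
tcp [ 0.6156 -0.0159  0.1462] F [ 1.  -1.  -1.3] t 20.9
scene 341 pitch deg (up+) 5.44 roll -0.06 floor z mid 0.1112
side 204 pitch deg (up+) 5.48 roll -0.14 floor z mid 0.1106
21.0
scene [0.61 0.01 0.17] px [241. 174.]
scene [ 0.602 -0.03   0.166] px [226. 176.]
scene [ 0.612 -0.046  0.16 ] px [221. 181.]
scene [0.531 0.213 0.04 ] px [299. 181.]
scene [0.535 0.228 0.039] px [304. 181.]
scene [0.595 0.268 0.041] px [323. 190.]
scene [0.585 0.177 0.022] px [294. 198.]
scene [0.62  0.098 0.043] px [273. 205.]
scene [0.676 0.215 0.035] px [317. 212.]
scene [0.677 0.236 0.039] px [324. 210.]
scene [0.676 0.171 0.047] px [303. 212.]
scene [ 0.516 -0.318  0.019] px [129. 215.]
scene [ 0.594 -0.078  0.026] px [213. 215.]
scene [0.672 0.115 0.039] px [284. 217.]
scene [ 0.66  -0.075  0.029] px [218. 230.]
side [0.658 0.274 0.035] px [237. 142.]
side [0.68  0.271 0.036] px [244. 140.]
side [0.631 0.275 0.036] px [229. 144.]
side [0.595 0.277 0.036] px [218. 147.]
side [0.541 0.201 0.046] px [210. 166.]
side [0.579 0.191 0.026] px [224. 169.]
side [0.541 0.186 0.044] px [212. 170.]
side [0.587 0.174 0.018] px [229. 174.]
side [0.539 0.159 0.042] px [215. 177.]
side [0.568 0.111 0.034] px [231. 187.]
side [ 0.615 -0.032  0.16 ] px [272. 187.]
side [ 0.668 -0.067  0.026] px [294. 224.]
side [ 0.665 -0.079  0.016] px [295. 230.]
side [ 0.595 -0.067  0.025] px [269. 234.]
side [ 0.595 -0.08   0.013] px [271. 241.]
side [ 0.528 -0.312  0.02 ] px [294. 338.]
```

View pics/k.png

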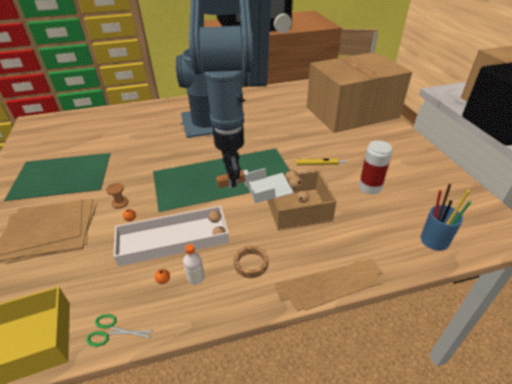

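>>> apply_moves(
  commands=[
    {"tx": 0, "ty": 0, "tz": -0.01, "spin": 0, "hand": 0.01},
    {"tx": -0.015, "ty": 0, "tz": -0.02, "spin": 0, "hand": 0.01},
    {"tx": -0.04, "ty": 0, "tz": -0.03, "spin": 0, "hand": 0.01},
    {"tx": -0.07, "ty": 0, "tz": -0.04, "spin": 0, "hand": 0.01},
    {"tx": -0.1, "ty": 0, "tz": -0.05, "spin": 0, "hand": 0.01},
    {"tx": -0.1, "ty": 0, "tz": -0.05, "spin": 0, "hand": 0.01},
    {"tx": -0.1, "ty": 0, "tz": -0.05, "spin": 0, "hand": 0.01},
  ],
)

```text
time_s: 21.68
eef_pos: [0.6155, -0.1171, 0.1977]
ee_rot: [2.227, 2.212, 0.002]
wrist_force: [-0.0, 0.6, -2.1]
width: 0.0225
grip_force: 108.3
```

```bash
cat > inbox.py <<'E'
from h import *
def go(n):
    c=cap(n);W=np.nan_to_num(cloud(c),nan=-9); x,y,z=W[...,0],W[...,1],W[...,2]
    ca,sa=np.cos(-.054),np.sin(-.054); u=(x-.6134)*ca+(y-.1797)*sa; v=-(x-.6134)*sa+(y-.1797)*ca
    Q=np.stack([u,v,z],-1)[(abs(u)<.066)&(abs(v)<.076)&(z>.016)&(z<.06)]
    M=np.full((16,14),-1,int)
    for a,b,h in Q:
        i,j=int((v0:=b+.08)/.01),int((a+.07)/.01); M[i,j]=max(M[i,j],int(h*1000))
    print(n,len(Q)); print('\n'.join(' '.join('%3s'%('.' if k<0 else k) for k in r) for r in M[::-1]))
    # stray beads near box / pan
    q=(x>.3)&(x<.8)&(y>.02)&(y<.36)&(z>.02)&(z<.045)&((abs(u)>.085)|(abs(v)>.095)); print('stray pts',q.sum(), np.round(W[q].mean(0),3) if q.sum() else '')
go('scene');go('side')
E
python3 inbox.py; python3 tilt.py
```

```text
scene 265
  .   .   .   .   .   .  38  43  34   .   .   .   .   .
  .   .   .   .   .   .  45  45  41   .   .   .   .   .
  .   .   .   .   .  38  43  45  40  34   .   .   .   .
  .   .   .   .   .  31  40  40  38   .   .   .   .   .
  .   .   .   .   .   .   .  42  43  41   .   .   .   .
  .   .  26   .   .   .  39  44  48  43   .   .   .   .
  .  37  41  39   .   .   .  41  43  45   .   .   .   .
  .  43  46  45  35   .   .  35  37   .   .   .   .   .
  .  43  45  40  29   .   .   .   .   .   .   .   .   .
  .  39  40  38   .   .   .   .   .   .   .   .   .   .
  .   .   .   .   .   .   .   .   .   .   .   .   .   .
  .   .   .   .   .   .   .   .   .   .   .   .   .   .
  .   .   .   .   .   .   .   .   .   .   .   .   .   .
  .   .   .   .   .   .   .   .   .   .   .   .   .   .
  .   .   .   .   .   .   .   .   .   .   .   .   .   .
  .   .   .   .   .   .   .   .   .   .   .   .   .   .
stray pts 69 [0.704 0.086 0.025]
side 336
  .   .   .   .   .  37  38   .   .   .   .   .   .   .
  .   .   .   .  28  41  44  42  36   .   .   .   .   .
  .   .   .   .   .  42  43  42  35   . 
[... 254 characters left out ...]
0   .   .  34  34  32   .   .   .   .   .
  .  43  44  40   .   .   .   .   .   .   .   .   .   .
  .  37  40  31   .   .   .   .   .   .   .   .   .   .
  .   .   .   .   .   .   .   .   .   .   .   .   .   .
  .   .   .   .   .   .   .   .   .   .   .   .   .   .
  .   .   .   .   .   .   .   .   .   .   .   .   .   .
  .   .   .   .   .   .   .   .   .   .   .   .   .   .
  .   .   .   .   .   .   .   .   .   .   .   .   .   .
  .   .   .   .   .   .   .   .   .   .   .   .   .   .
stray pts 31 [0.642 0.148 0.023]
tcp [ 0.6148 -0.1147  0.1962] F [ 0.8 -0.4 -0.7] t 21.78
scene 335 pitch deg (up+) 5.45 roll -0.03 floor z mid 0.1616
side 370 pitch deg (up+) 6.19 roll -0.55 floor z mid 0.1604
```

```bash
python3 -c "
from h import *
to(.40,-.08,.15,90)"
```

```text
t 21.88 tcp [ 0.6146 -0.1139  0.1956] tool x az 89.82 q6 -0.359 w 0.0225
shift tx,ty,tz [ 0.0332 -0.2147  0.0458]
spin options (tool x fwd / back) [-3.1000e-03  3.1385e+00]
```

>>> apply_moves(
  commands=[
    {"tx": 0.003, "ty": -0.02, "tz": 0, "spin": 0, "hand": 0.01},
    {"tx": 0.008, "ty": -0.05, "tz": 0.005, "spin": 0, "hand": 0.01},
    {"tx": 0.013, "ty": -0.08, "tz": 0.01, "spin": 0, "hand": 0.01},
    {"tx": 0.018, "ty": -0.11, "tz": 0.015, "spin": 0, "hand": 0.01},
    {"tx": 0.023, "ty": -0.14, "tz": 0.022, "spin": 0, "hand": 0.01},
    {"tx": 0.028, "ty": -0.17, "tz": 0.03, "spin": 0, "hand": 0.01},
    {"tx": 0.033, "ty": -0.195, "tz": 0.038, "spin": 0, "hand": 0.01},
    {"tx": 0.033, "ty": -0.21, "tz": 0.045, "spin": 0, "hand": 0.01},
    {"tx": 0.033, "ty": -0.215, "tz": 0.06, "spin": 0, "hand": 0.01},
    {"tx": 0.033, "ty": -0.215, "tz": 0.075, "spin": 0, "hand": 0.01},
  ],
)

```text
time_s: 22.72
eef_pos: [0.3987, -0.0799, 0.1208]
ee_rot: [2.224, 2.218, 0.0]
wrist_force: [0.4, -0.3, -1.2]
width: 0.0228
grip_force: 108.4
```

>>> apply_moves(
  commands=[
    {"tx": 0, "ty": 0, "tz": 0.015, "spin": 0, "hand": 0.01},
    {"tx": 0, "ty": 0, "tz": 0.03, "spin": 0, "hand": 0.01},
    {"tx": 0, "ty": 0, "tz": 0.043, "spin": 0, "hand": 0.01},
    {"tx": 0, "ty": 0, "tz": 0.053, "spin": 0, "hand": 0.01},
    {"tx": 0, "ty": 0, "tz": 0.06, "spin": 0, "hand": 0.01},
    {"tx": 0, "ty": 0, "tz": 0.063, "spin": 0, "hand": 0.01},
    {"tx": 0, "ty": 0, "tz": 0.063, "spin": 0, "hand": 0.01},
    {"tx": 0, "ty": 0, "tz": 0.063, "spin": 0, "hand": 0.01},
  ],
)

```text
time_s: 23.38
eef_pos: [0.4003, -0.0809, 0.0581]
ee_rot: [2.225, 2.217, 0.0]
wrist_force: [-0.3, -1.2, -1.7]
width: 0.0225
grip_force: 108.4
```

```bash
python3 tilt.py
```

```text
tcp [ 0.4003 -0.0809  0.0581] F [-0.3 -1.2 -1.7] t 23.38
scene 177 pitch deg (up+) 5.45 roll -0.02 floor z mid 0.0238
side few 5
```

>>> apply_moves(
  commands=[
    {"tx": 0, "ty": 0, "tz": 0.003, "spin": 0, "hand": 0.01},
    {"tx": 0, "ty": 0, "tz": 0.006, "spin": 0, "hand": 0.01},
    {"tx": 0, "ty": 0, "tz": 0.009, "spin": 0, "hand": 0.01},
    {"tx": 0, "ty": 0, "tz": 0.011, "spin": 0, "hand": 0.01},
    {"tx": 0, "ty": 0, "tz": 0.012, "spin": 0, "hand": 0.01},
    {"tx": 0, "ty": 0, "tz": 0.012, "spin": 0, "hand": 0.01},
  ],
)

```text
time_s: 23.98
eef_pos: [0.4, -0.0815, 0.0463]
ee_rot: [2.225, 2.217, -0.001]
wrist_force: [-3.2, -0.8, 9.2]
width: 0.0226
grip_force: 110.3
```

>>> apply_moves(
  commands=[
    {"tx": 0, "ty": 0, "tz": -0.002, "spin": 0, "hand": 0.01},
    {"tx": 0, "ty": 0, "tz": -0.002, "spin": 0, "hand": 0.03},
    {"tx": 0, "ty": 0, "tz": -0.002, "spin": 0, "hand": 0.05},
    {"tx": 0, "ty": 0, "tz": -0.002, "spin": 0, "hand": 0.08},
    {"tx": 0, "ty": 0, "tz": -0.002, "spin": 0, "hand": 0.08},
    {"tx": 0, "ty": 0, "tz": -0.002, "spin": 0, "hand": 0.08},
    {"tx": 0, "ty": 0, "tz": -0.01, "spin": 0, "hand": 0.08},
    {"tx": 0, "ty": 0, "tz": -0.03, "spin": 0, "hand": 0.08},
    {"tx": 0, "ty": 0, "tz": -0.06, "spin": 0, "hand": 0.08},
    {"tx": 0, "ty": 0, "tz": -0.09, "spin": 0, "hand": 0.08},
  ],
)

```text
time_s: 24.82
eef_pos: [0.3992, -0.0807, 0.1368]
ee_rot: [-2.224, -2.215, 0.001]
wrist_force: [0.9, 0.2, 0.1]
width: 0.0802
grip_force: 0.0
```

>>> apply_moves(
  commands=[
    {"tx": -0.02, "ty": 0, "tz": -0.04, "spin": 0, "hand": 0.08},
    {"tx": -0.05, "ty": 0, "tz": -0.07, "spin": 0, "hand": 0.08},
    {"tx": -0.08, "ty": 0, "tz": -0.1, "spin": 0, "hand": 0.08},
    {"tx": -0.1, "ty": 0, "tz": -0.12, "spin": 0, "hand": 0.08},
    {"tx": -0.1, "ty": 0, "tz": -0.12, "spin": 0, "hand": 0.08},
    {"tx": -0.1, "ty": 0, "tz": -0.12, "spin": 0, "hand": 0.08},
  ],
)

```text
time_s: 25.32
eef_pos: [0.4001, -0.1824, 0.2574]
ee_rot: [2.226, 2.212, 0.001]
wrist_force: [0.4, 0.6, 0.1]
width: 0.0799
grip_force: 0.0
```

```bash
python3 inbox.py; python3 beads.py; python3 - <<'E'
from h import *
print(arm.sense()['wrist_force'],arm.sense()['width'],arm.sense()['eef_pos'])
for n in('scene','wrist'):
    c=cap(n);W=cloud(c);q=np.isfinite(W[...,2]);P=W[q];C=cv2.cvtColor(c['pixels'],cv2.COLOR_RGB2HSV)[q].astype(int)
    h=(C[:,0]<14)&(C[:,1]>90)&(P[:,2]>.072)&(P[:,2]<.1)&(abs(P[:,0]-.4)<.06)&(abs(P[:,1]+.08)<.07)
    print(n,'handle',h.sum(),np.round(np.nanmean(P[h],0),4), cv2.minAreaRect((P[h,:2]*1000).astype(np.float32)) if h.sum()>5 else '')
    w=(C[:,1]<60)&(C[:,2]>60)&(P[:,2]<.013)&(P[:,2]>-.003)&(abs(P[:,0]-.4)<.034)&(P[:,1]>-.02)&(P[:,1]<.07)
    A=np.c_[P[w][:,:2],np.ones(w.sum())]
    if w.sum()>20: a=np.linalg.lstsq(A,P[w,2],rcond=None)[0]; print('pan',w.sum(),P[w].mean(0).round(4),'slopes',a[:2].round(3))
E
```

```text
scene 267
  .   .   .   .   .   .  41  42  35   .   .   .   .   .
  .   .   .   .   .   .  44  45  42   .   .   .   .   .
  .   .   .   .   .  39  45  45  40   .   .   .   .   .
  .   .   .   .   .  31  42  40  35   .   .   .   .   .
  .   .   .   .   .   .   .   .  44  40   .   .   .   .
  .   .   .   .   .   .  39  44  46  42   .   .   .   .
  .  40  42  39   .   .   .  43  45  41   .   .   .   .
  .  44  46  43  22   .   .  34  31   .   .   .   .   .
  .  43  44  41  34   .   .   .   .   .   .   .   .   .
  .  41  40  39   .   .   .   .   .   .   .   .   .   .
  .   .   .   .   .   .   .   .   .   .   .   .   .   .
  .   .   .   .   .   .   .   .   .   .   .   .   .   .
  .   .   .   .   .   .   .   .   .   .   .   .   .   .
  .   .   .   .   .   .   .   .   .   .   .   .   .   .
  .   .   .   .   .   .   .   .   .   .   .   .   .   .
  .   .   .   .   .   .   .   .   .   .   .   .   .   .
stray pts 93 [0.635 0.078 0.027]
side 335
  .   .   .   .   .   .  43   .   .   .   .   .   .   .
  .   .   .   .  25  41  46  44  36   .   .   .   .   .
  .   .   .   .  30  44  44  42  37   . 
[... 748 characters left out ...]
y pts 57 [0.777 0.026 0.025]
25.42
scene [ 0.597 -0.075  0.024] px [214. 216.]
scene [ 0.658 -0.074  0.026] px [218. 230.]
side [ 0.666 -0.069  0.025] px [294. 225.]
side [ 0.605 -0.071  0.022] px [273. 235.]
[-0.93919893  0.09337225  0.06576845] 0.07994386490277026 [ 0.39890459 -0.17964652  0.25457914]
scene handle 105 [ 0.4071 -0.0782  0.0815] ((403.7565612792969, -77.63619995117188), (67.09113311767578, 25.602310180664062), 88.49710083007812)
pan 222 [0.3936 0.0334 0.0068] slopes [-0.004 -0.   ]
wrist handle 114 [ 0.399  -0.0753  0.0816] ((400.939453125, -77.17637634277344), (72.9848403930664, 22.678789138793945), 89.61717224121094)
pan 910 [ 0.4    -0.0067  0.0051] slopes [ 0.002 -0.002]
```

Three beads are in the box and still, two are in the tray, and the scoop lies flat on the mat, released. Handing in.

```bash
python3 -c "
from plant import ticket
print(ticket.close_job())"
```

```text
the job is handed in; nothing more can be done
None
```

The job is handed in at about 26 s of 67 s, result not shown: three beads are in the box, two in the tray, and the empty scoop lies flat on the green mat, released.

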